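# Top up the leaning blank magazine to its fill lines

## Task

The machine's leaning magazine tube has run empty: load plain aluminium blanks from the tray into it, one flat on another on the lift plate inside, until the top of the stack stands between the two engraved lines. Their faces are ground, so lower each blank down the tube until you feel it land and only then let go; never let one drop or slide down. Leave spare blanks in the tray and all other things where they are.

Things in the scene. Friction and masses are not known exactly. Their poses are not given: they have to be found in the camera images.
- blank0_center (a point): centre (half-way up) of a round blank: a plain solid aluminium disc, 50 mm across, 10 mm thick, no hole, about 50 g. Site z is the disc's axis. It starts lying flat in the tray.
- blank1_center (a point): centre (half-way up) of a round blank: a plain solid aluminium disc, 50 mm across, 10 mm thick, no hole, about 50 g. Site z is the disc's axis. It starts lying flat in the tray.
- blank2_center (a point): centre (half-way up) of a round blank: a plain solid aluminium disc, 50 mm across, 10 mm thick, no hole, about 50 g. Site z is the disc's axis. It starts lying flat in the tray.
- blank3_center (a point): centre (half-way up) of a round blank: a plain solid aluminium disc, 50 mm across, 10 mm thick, no hole, about 50 g. Site z is the disc's axis. It starts lying flat in the tray.
- tray: shallow grey parts tray, 205 mm (its x) by 250 mm (its y), fixed. Origin: centre of its underside, z up. Floor 3 mm thick, lip 15 mm high. Its six places are 62 mm apart along tray x (-62, 0, +62) and 114 mm along tray y (-57, +57): four hold blanks, one a spacer ring, one a stub shaft, in any order. The room for fingers beside each place is along tray y.
- tube: aluminium magazine tube of two facing curved shells, fixed, leaning 30 degrees, mouth towards the robot. Origin: centre of its floor; z runs up the tube's axis, y is level. Bore radius 26.5 mm, wall 4 mm, straight to 66 mm above the floor, then flared. Two finger slots about 35 mm wide run from floor to mouth on its +y and -y sides, free outside; shells stand on its +x and -x sides.
- tube_mouth (a point): centre of the tube's mouth, on its axis 70 mm above the tube's floor; same axes as tube.
- line_low (a point): point on the tube's axis at the height of the lower black engraved line, 43 mm above the tube's floor. Inside the tube a steel lift plate, 44 mm across, carries the stack: it starts 18 to 31 mm above the floor (not measured) and stays put under ordinary loads, so two or three blanks are needed. The tube is otherwise empty.
- line_high (a point): point on the tube's axis at the height of the upper black engraved line, 58 mm above the tube's floor.
- magazine: grey stand under the tube, fixed. Origin: on the bench, 100 mm below the centre of the tube's floor; z up, x away from the robot's side. Base plate 200 by 150 mm, its centre at x +10 mm. A post with a parked pick-up arm stands behind the tube at x +92, y -45 mm, 220 mm high, its arm pointing to -y.
- spacer_mid (a point): bystander in the tray: aluminium ring 54 mm across with a 29 mm hole, 12 mm thick; this is its centre. Not a blank.
- stub_mid (a point): bystander in the tray: turned aluminium stub shaft, foot 38 mm across and 16 mm high, neck 22 mm across, 42 mm high in all; this is its centre. Not a blank.
- casting: bystander: die-cast aluminium housing with a bore, about 170 mm long, 46 mm high, on the far part of the bench. Origin: underside, under the bore.
- scraper: bystander: scraper tool with black handle, 200 mm long, lying on the far part of the bench. Origin: underside, mid-length.
- oil_bottle: bystander: closed white bottle 56 mm across, 150 mm high. Origin: centre of its underside.
- caliper: bystander: steel caliper 200 mm long, 10 mm high, lying flat. Origin: underside of its beam.
- wrench: bystander: wrench 170 mm long, lying flat. Origin: underside, mid-length.

How it is judged:
At the end, for the whole second after the job is handed in: The top face of the highest blank in the tube is between the two lines (43 to 58 mm above the tube's floor, 1.5 mm over at either end allowed); every blank is either in the tube, flat across it (within 0.1 rad) and centred within 4 mm, or lying in the tray; all are at rest (((x of blank0_center in the frame of tube between -0.004 and 0.004 m and y of blank0_center in the frame of tube between -0.004 and 0.004 m and z of blank0_center in the frame of tube between 0.0365 and 0.0545 m and angle between the z axis of blank0_center and the z axis of tube, either way round below 0.1 rad) or (x of blank1_center in the frame of tube between -0.004 and 0.004 m and y of blank1_center in the frame of tube between -0.004 and 0.004 m and z of blank1_center in the frame of tube between 0.0365 and 0.0545 m and angle between the z axis of blank1_center and the z axis of tube, either way round below 0.1 rad) or (x of blank2_center in the frame of tube between -0.004 and 0.004 m and y of blank2_center in the frame of tube between -0.004 and 0.004 m and z of blank2_center in the frame of tube between 0.0365 and 0.0545 m and angle between the z axis of blank2_center and the z axis of tube, either way round below 0.1 rad) or (x of blank3_center in the frame of tube between -0.004 and 0.004 m and y of blank3_center in the frame of tube between -0.004 and 0.004 m and z of blank3_center in the frame of tube between 0.0365 and 0.0545 m and angle between the z axis of blank3_center and the z axis of tube, either way round below 0.1 rad)) and ((x of blank0_center in the frame of tube between -0.004 and 0.004 m and y of blank0_center in the frame of tube between -0.004 and 0.004 m and z of blank0_center in the frame of tube between 0.015 and 0.0545 m and angle between the z axis of blank0_center and the z axis of tube, either way round below 0.1 rad) or (x of blank0_center in the frame of tray between -0.1 and 0.1 m and y of blank0_center in the frame of tray between -0.122 and 0.122 m and z of blank0_center in the frame of tray between 0 and 0.018 m)) and ((x of blank1_center in the frame of tube between -0.004 and 0.004 m and y of blank1_center in the frame of tube between -0.004 and 0.004 m and z of blank1_center in the frame of tube between 0.015 and 0.0545 m and angle between the z axis of blank1_center and the z axis of tube, either way round below 0.1 rad) or (x of blank1_center in the frame of tray between -0.1 and 0.1 m and y of blank1_center in the frame of tray between -0.122 and 0.122 m and z of blank1_center in the frame of tray between 0 and 0.018 m)) and ((x of blank2_center in the frame of tube between -0.004 and 0.004 m and y of blank2_center in the frame of tube between -0.004 and 0.004 m and z of blank2_center in the frame of tube between 0.015 and 0.0545 m and angle between the z axis of blank2_center and the z axis of tube, either way round below 0.1 rad) or (x of blank2_center in the frame of tray between -0.1 and 0.1 m and y of blank2_center in the frame of tray between -0.122 and 0.122 m and z of blank2_center in the frame of tray between 0 and 0.018 m)) and ((x of blank3_center in the frame of tube between -0.004 and 0.004 m and y of blank3_center in the frame of tube between -0.004 and 0.004 m and z of blank3_center in the frame of tube between 0.015 and 0.0545 m and angle between the z axis of blank3_center and the z axis of tube, either way round below 0.1 rad) or (x of blank3_center in the frame of tray between -0.1 and 0.1 m and y of blank3_center in the frame of tray between -0.122 and 0.122 m and z of blank3_center in the frame of tray between 0 and 0.018 m)) and linear speed of each of blank0, blank1, blank2, blank3 below 0.02 m/s); the robot touches nothing.
It fails at once if a blank dropped or slid down inside the tube (faster than 0.3 m/s there) ((x of blank0_center in the frame of tube between -0.03 and 0.03 m and y of blank0_center in the frame of tube between -0.03 and 0.03 m and z of blank0_center in the frame of tube between 0 and 0.072 m and linear speed of blank0 above 0.3 m/s) or (x of blank1_center in the frame of tube between -0.03 and 0.03 m and y of blank1_center in the frame of tube between -0.03 and 0.03 m and z of blank1_center in the frame of tube between 0 and 0.072 m and linear speed of blank1 above 0.3 m/s) or (x of blank2_center in the frame of tube between -0.03 and 0.03 m and y of blank2_center in the frame of tube between -0.03 and 0.03 m and z of blank2_center in the frame of tube between 0 and 0.072 m and linear speed of blank2 above 0.3 m/s) or (x of blank3_center in the frame of tube between -0.03 and 0.03 m and y of blank3_center in the frame of tube between -0.03 and 0.03 m and z of blank3_center in the frame of tube between 0 and 0.072 m and linear speed of blank3 above 0.3 m/s)).
It fails at once if the spacer ring or stub shaft moved more than 20 mm, or another bystander more than 30 mm (distance of any of spacer_mid, stub_mid from where it was at the start of the episode above 0.02 m or distance of any of casting, scraper, oil_bottle, caliper, wrench from where it was at the start of the episode above 0.03 m).
It also fails if it takes over 72 s, if anything falls off the work surface, if the arm or the gripper's body presses on something with over 40 N, if the wrist force passes 120 N, or if a joint passes its speed limit or range.

## Robot

A 6-joint arm with a two-finger parallel gripper is mounted at the origin on the work surface. World frame = base frame: x ahead of the robot, y to its left, z up, the work surface at z = 0. Lengths are in m, angles in rad, forces in N, time in s.
With the tool pointing down it reaches from about 0.325 to 0.9 m from the base axis. Payload 6.1 kg.
Tool frame: the origin (TCP) lies at the very end of the fingers, on their centre line; the grasp point (between the pads) lies behind it (grip_depth is the z of the grasp point in the tool frame, in m); z points along the fingers, y is the direction in which the jaws open and shut (so a half turn about z gives the same grasp; the last joint's range is limited). The gripper opens to 87 mm and grips with 3 to 60 N. Pads are 19 mm wide; open, the fingers measure 117 mm over their backs; the gripper's body (75 mm by 190 mm) begins 51 mm behind the grasp point.
Start: joints at [1.187, 0.22, 1.526, -0, 1.395, -0.126], TCP at [0.159, 0.604, 0.223] pointing down, gripper open.
Joint ranges: [-2.98, 2.98], [-0.91, 2.08], [0.09, 2.57], [-1.24, 4.39], [0.2, 2.65], [-2.68, 2.68]. Speed limits (rad/s): [2.57, 2.57, 3.01, 3.14, 3.14, 3.14].

## Interface

Orientations are given as [roll, pitch, yaw] about the fixed x, y, z axes, in that order (R = Rz(yaw) Ry(pitch) Rx(roll)).
In Python, from workcell import get_obs, camera, get_calibration, finish_job, grip_depth gives the robot as it stands.
- The arm moves only by the tool servo_tool, never from a script. Its argument "series" is text: rows parted by semicolons, each of 4 numbers parted by spaces: the shift along the tool's x, y, z in cm, then the turn about the tool's z in degrees. In form: tx ty tz turn; .... A call has 1 to 8 rows; each row is the pose to reach, as a shift and turn from the pose measured when the call began, along the tool's axes at that moment; what a row does not reach only later rows make up. A row lasts 1/8 s, in which the tool goes at most 62.5 mm and 10.7 degrees, less where a joint would pass 70% of its speed; a pose out of reach is approached as far as the arm can. A call with a gripper value outside its range is refused whole. "jaw" is the finger opening in cm, from 0 to 8.7, set as the call begins (left out, the last holds). The fingers move at their own pace and stop on an object; the grip force is fixed at half the most. Time passes only in rows, so rows that repeat a pose let the fingers close. It gives the time, the measured TCP pose, the force and the opening at its end, in the units of the state.
- get_obs(): the state, without advancing time (a new reading comes with each control period).
- camera(name): name is "scene" or "top" or "wrist"; returns (picture, depth): 420x560x3 uint8, red, green, blue; 420x560 float32, m along the optical axis (not along the pixel's ray), 0 where there is no reading.
- get_calibration(name): a dict with "fov_y" (degrees; the focal length in pixels is half the picture's height over the tangent of half this angle, whatever the lens; pixels are square), "cx", "cy" (the principal point, pixels), "extrinsics" (4x4, takes a point from world to camera coordinates); the wrist camera has in their place "T_tool_cam" (4x4, takes a point from camera to tool coordinates, whose origin is the TCP and whose axes are the flange's). Camera axes: x right, y down, z forward; pixel columns grow to the right and rows downward; lengths in m; the calibration is good to about 2 mm. A picture is of the moment at which its call begins: read the wrist's pose just before it. get_calibration takes no time and is no camera call.
- finish_job(): hands the job in, once; it reports no verdict.
The state is a dict: "clock": time; "joint_positions": joint angles; "qvel": joint speeds; "tau": joint torques, N m; "ee_pos": TCP position; "eef_rot": TCP orientation; "wrist_force": force on the tool from outside, world axes, zero at the start; "moment": the same for the moment, N m; "opening": finger opening in m.
Only numpy, scipy, OpenCV 4.12 (cv2) and the standard library are available. Lean on these libraries where they do the work, as an engineer would, in place of code of your own. Each camera call takes 0.05 s, during which the arm holds its last target.

## Working session

There is one attempt and no reset: what is moved stays moved. The work goes in short steps, Python scripts to look and compute and a tool call to move; the robot and the scene stay as the last step left them, time stands still between calls to the robot, and variables do not carry over. Pictures are saved under pics/ and viewed, and the job is handed in when it is done.

Besides the shell and the picture viewer there is one more tool, called after ">>>" by a JSON object that holds its "api" and its "payload", one argument or row to a line. servo_tool: Moves the arm, as the interface text tells. Its arguments: {"type":"object","properties":{"series":{"type":"string"},"jaw":{"type":"number"}},"required":["series"]}

```bash
ls; mkdir -p pics; python3 - <<'E'
from workcell import *
import cv2,numpy as np
print(get_obs(),grip_depth)
for n in ["scene","top","wrist"]:
    p,d=camera(n); cv2.imwrite(f"pics/{n}0.png",p[:,:,::-1]); np.save(f"{n}0.npy",d); print(n,get_calibration(n))
E
```

```text
pics
{'clock': 0.0, 'joint_positions': array([ 1.18689460e+00,  2.21247047e-01,  1.52761281e+00,  1.12145018e-05,
        1.39465940e+00, -1.26120421e-01]), 'qvel': array([ 0.00093627, -0.00136071, -0.00011382,  0.00139235,  0.00122467,
       -0.00027651]), 'tau': array([-1.28704898e-03, -4.94610322e+01, -3.87367880e+01,  6.97027612e-02,
        5.74625109e-02, -1.57286972e-04]), 'ee_pos': array([0.15911699, 0.60377552, 0.22142338]), 'eef_rot': array([-3.13968275e+00, -2.53288818e-04,  2.88380913e+00]), 'wrist_force': array([-0.62161029,  0.25730435, -0.01687276]), 'moment': array([-0.01459117,  0.02571869, -0.02033106]), 'opening': 0.08674165870144251} -0.0187
scene {'fov_y': 50.18746022019903, 'cx': 279.3049066013154, 'cy': 209.2404687176237, 'extrinsics': array([[ 0.54890904,  0.83587781,  0.00267317, -0.33220976],
       [ 0.6435202 , -0.42054523, -0.63954942, -0.2796009 ],
       [-0.53346098,  0.3527747 , -0.76874534,  1.55784325],
       [ 0.        ,  0.        ,  0.        ,  1.        ]])}
top {'fov_y': 48.260722335255124, 'cx': 286.8561292705997, 'cy': 215.81523746548584, 'extrinsics': array([[ 0.02158574, -0.99969292, -0.01217072,  0.01630563],
       [-0.99654523, -0.02053807, -0.08047236,  0.60749809],
       [ 0.08019769,  0.01386573, -0.99668253,  1.42546202],
       [ 0.        ,  0.        ,  0.        ,  1.        ]])}
wrist {'fov_y': 66.29714571920516, 'cx': 275.023823350041, 'cy': 208.99659444659187, 'T_tool_cam': array([[ 9.12922332e-06, -9.60597321e-01, -2.77943856e-01,
         7.62452184e-02],
       [ 9.99999409e-01, -2.93273566e-04,  1.04642363e-03,
         5.59188554e-04],
       [-1.08670533e-03, -2.77943701e-01,  9.60596751e-01,
        -1.61109602e-01],
       [ 0.00000000e+00,  0.00000000e+00,  0.00000000e+00,
         1.00000000e+00]])}
```

View pics/scene0.png

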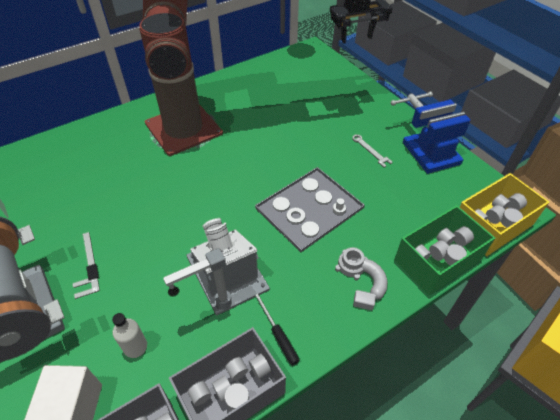

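View pics/top0.png

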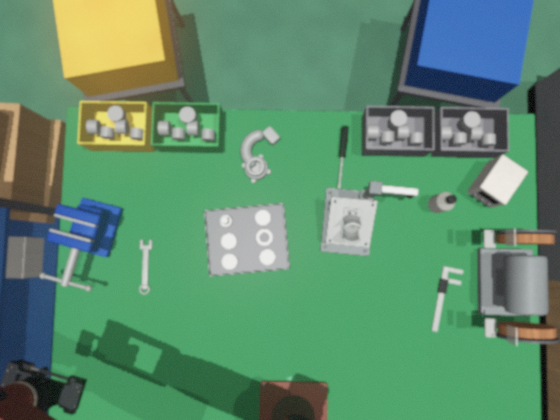

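View pics/wrist0.png

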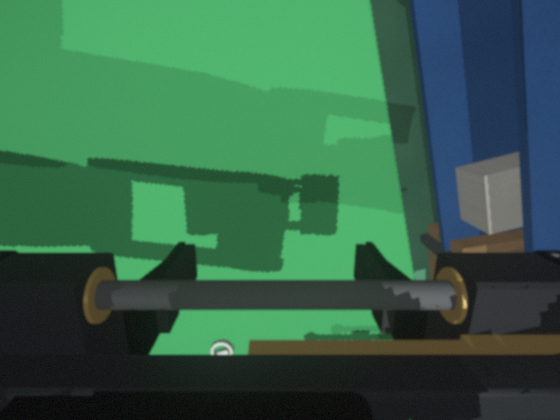

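```bash
cat > h.py <<'E'
import numpy as np,cv2
from workcell import *
from scipy.spatial.transform import Rotation as Rn
def Ttool(o=None):
    o=o or get_obs(); T=np.eye(4); T[:3,:3]=Rn.from_euler('xyz',o['eef_rot']).as_matrix(); T[:3,3]=o['ee_pos']; return T
def shot(n,fn):
    T=Ttool() if n=="wrist" else None
    c=get_calibration(n); p,d=camera(n)
    Twc=T@c['T_tool_cam'] if n=="wrist" else np.linalg.inv(c['extrinsics'])
    f=210/np.tan(np.radians(c['fov_y']/2))
    cv2.imwrite(f"pics/{fn}.png",p[:,:,::-1]); np.savez(f"{fn}.npz",p=p,d=d,T=Twc,f=f,cx=c['cx'],cy=c['cy'])
def load(fn): return dict(np.load(f"{fn}.npz"))
def cloud(s):
    v,u=np.mgrid[0:420,0:560]; d=s['d']
    P=np.stack([(u-s['cx'])/s['f']*d,(v-s['cy'])/s['f']*d,d],-1)
    W=P@s['T'][:3,:3].T+s['T'][:3,3]; W[d==0]=np.nan; return W
def ray(s,u,v,z):
    r=s['T'][:3,:3]@np.array([(u-s['cx'])/s['f'],(v-s['cy'])/s['f'],1]); o=s['T'][:3,3]; return o+r*(z-o[2])/r[2]
def goal(p,yaw,o=None):
    "tool-frame shift cm & turn deg to bring TCP to world p with yaw(mod pi)"
    o=o or get_obs(); T=Ttool(o); dv=T[:3,:3].T@(np.array(p)-T[:3,3])*100
    # turn about tool z (down): yaw decreases
    y=Rn.from_euler('xyz',o['eef_rot']).as_matrix()[:2,1]; cur=np.arctan2(y[1],y[0])  # dir of tool y
    t=-(yaw-cur); t=(t+np.pi/2)%np.pi-np.pi/2
    print("shift cm",dv.round(2),"turn deg",np.degrees(t).round(2),"pos",T[:3,3].round(4),"ydir",np.degrees(cur).round(2),"j6",o['joint_positions'][5].round(3),"t",round(o['clock'],2),"F",o['wrist_force'].round(1),"open",round(o['opening'],4))
E
python3 - <<'E'
from h import *
shot("top","top1"); s=load("top1"); W=cloud(s)
for u,v in [(205,210),(283,204),(289,270),(211,276),(263,217),(228,241),(229,261),(267,257),(264,238),(226,221),(350,225),(330,190),(376,195),(370,254),(322,250)]: print(u,v,W[v,u].round(3))
p=s['p']; cv2.imwrite("pics/tc.png",cv2.resize(p[180:290,190:430,::-1],None,fx=3.3,fy=3.3,interpolation=cv2.INTER_CUBIC))
E
```

```text
205 210 [0.62  0.285 0.018]
283 204 [0.644 0.042 0.016]
289 270 [0.44  0.019 0.006]
211 276 [0.416 0.262 0.001]
263 217 [0.603 0.103 0.016]
228 241 [0.526 0.21  0.016]
229 261 [0.464 0.205 0.019]
267 257 [0.479 0.088 0.017]
264 238 [0.538 0.099 0.002]
226 221 [0.585 0.214 0.049]
350 225 [ 0.576 -0.154  0.124]
330 190 [ 0.692 -0.104  0.014]
376 195 [ 0.681 -0.251 -0.004]
370 254 [ 0.495 -0.233 -0.003]
322 250 [ 0.504 -0.082  0.014]
```

View pics/tc.png

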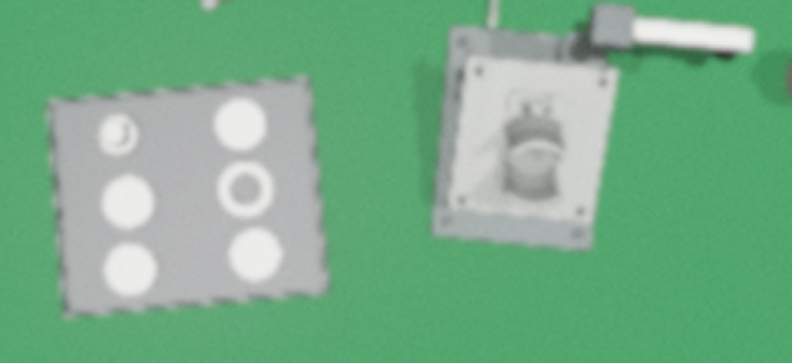

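```bash
python3 - <<'E'
from h import *
goal([0.48,0.15,0.25],np.radians(94.6))
E
```

```text
shift cm [-42.59 -35.72  -2.78] turn deg -19.37 pos [0.1592 0.604  0.2219] ydir 75.23 j6 -0.126 t 0.2 F [ 0.   0.1 -0.1] open 0.0868
```

>>> {"api": "servo_tool", "payload": {
  "series": "-5 -4 -0.5 -2.5;-10.5 -8.8 -1 -5;-16 -13.4 -1.5 -8;-21.5 -18 -2 -10;-27 -22.6 -2.8 -13;-32 -27 -2.8 -16;-37.5 -31.5 -2.8 -18;-42.6 -35.7 -2.8 -19.4"
}}

```text
clock: 1.2
ee_pos: [0.4479, 0.1948, 0.2501]
eef_rot: [-3.141, 0.0, -3.06]
wrist_force: [1.3, 0.1, 0.3]
opening: 0.087
```

>>> {"api": "servo_tool", "payload": {
  "series": "0 0 0 0;0 0 0 0"
}}

```text
clock: 1.45
ee_pos: [0.4476, 0.1948, 0.2498]
eef_rot: [-3.141, -0.0, -3.061]
wrist_force: [0.9, 0.3, 0.4]
opening: 0.0871
```

```bash
python3 - <<'E'
from h import *
goal([0.48,0.15,0.25],np.radians(94.6))
shot("wrist","w1")
E
```

```text
shift cm [-2.87 -4.72 -0.01] turn deg 0.0 pos [0.4476 0.1948 0.2498] ydir 94.6 j6 -1.402 t 1.45 F [0.9 0.3 0.4] open 0.0871
```

View pics/w1.png

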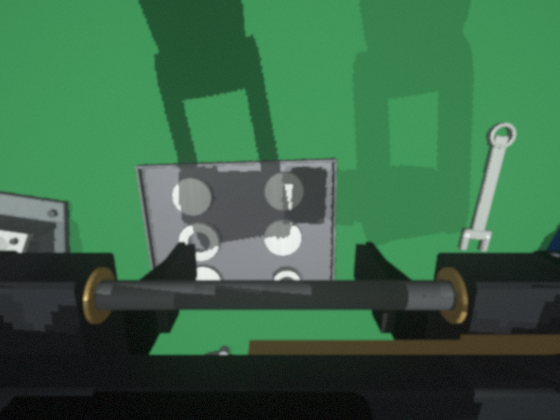

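```bash
cat >> h.py <<'E'
def discs(fn,zlo=0.008,zhi=0.02,box=None):
    s=load(fn); W=cloud(s); m=((W[...,2]>zlo)&(W[...,2]<zhi)).astype(np.uint8)
    m=cv2.morphologyEx(m,cv2.MORPH_OPEN,np.ones((5,5)))
    n,l,st,c=cv2.connectedComponentsWithStats(m)
    for i in range(1,n):
        if st[i,4]<300: continue
        w=W[l==i]; cs=np.array(cv2.findContours((l==i).astype(np.uint8),0,1)[0][0]).reshape(-1,2)
        q=np.array([ray(s,u,v,np.median(w[:,2]))[:2] for u,v in cs],dtype=np.float32)
        (x,y),r=cv2.minEnclosingCircle(q); print(c[i].round(),st[i],"ctr",round(x,4),round(y,4),"r",round(r,4),"medz",np.median(w[:,2]).round(4),"mean",w.mean(0).round(4))
E
python3 - <<'E'
from h import *
discs("w1"); s=load("w1"); W=cloud(s)
for u,v in [(100,100),(240,220),(140,168),(335,160),(337,270),(152,270)]: print(u,v,W[v,u].round(4))
E
```

```text
[284. 190.] [ 265  172   39   38 1159] ctr 0.4616 0.2081 r 0.0251 medz 0.0118 mean [0.4613 0.2081 0.0118]
[192. 196.] [ 173  177   39   38 1145] ctr 0.4779 0.0918 r 0.025 medz 0.0116 mean [0.4776 0.092  0.0116]
[ 38. 217.] [   0  193   66   59 2116] ctr 0.5303 -0.1159 r 0.052 medz 0.0106 mean [ 0.5235 -0.1083  0.0111]
[283. 237.] [ 265  220   37   35 1033] ctr 0.5242 0.2123 r 0.0252 medz 0.0118 mean [0.5242 0.2121 0.0117]
[203. 238.] [180 223  40  37 691] ctr 0.5379 0.1032 r 0.0272 medz 0.0136 mean [0.5346 0.107  0.0134]
100 100 [ 0.3702 -0.0242 -0.0017]
240 220 [0.5091 0.1535 0.0007]
140 168 [0.4483 0.0248 0.0067]
335 160 [0.4176 0.2672 0.0149]
337 270 [ 0.5727  0.2934 -0.0006]
152 270 [0.4402 0.1412 0.284 ]
```

```bash
python3 - <<'E'
from h import *
goal([0.51,-0.152,0.25],np.radians(83.3))
E
```

```text
shift cm [ -3.41 -35.14  -0.  ] turn deg 11.39 pos [0.4472 0.1955 0.2499] ydir 94.69 j6 -1.402 t 1.5 F [ 0.3 -0.7 -0.1] open 0.0871
```

>>> {"api": "servo_tool", "payload": {
  "series": "-0.5 -5 0 1.5;-1 -10 0 3;-1.5 -15 0 5;-2 -20 0 7;-2.5 -26 0 9;-3 -31 0 11;-3.4 -35.1 0 11.4;-3.4 -35.1 0 11.4"
}}

```text
clock: 2.5
ee_pos: [0.5103, -0.152, 0.2497]
eef_rot: [-3.141, -0.001, 3.024]
wrist_force: [0.6, 0.5, 0.6]
opening: 0.0872
```

```bash
python3 - <<'E'
from h import *
goal([0.51,-0.152,0.25],np.radians(83.3))
shot("wrist","w2")
E
```

```text
shift cm [ 0.03  0.   -0.03] turn deg -0.05 pos [ 0.5103 -0.152   0.2497] ydir 83.25 j6 -1.89 t 2.5 F [0.6 0.5 0.6] open 0.0872
```

View pics/w2.png

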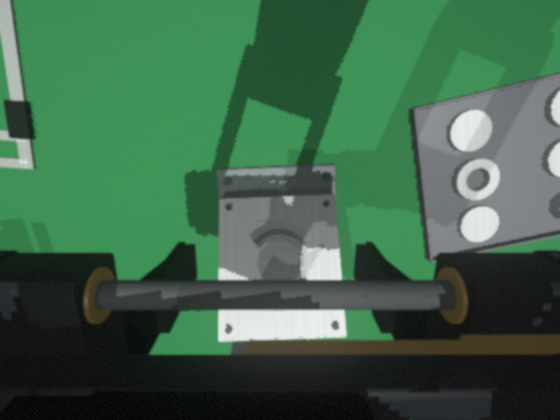

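>>> {"api": "servo_tool", "payload": {
  "series": "-4 0 0 0;-4 0 0 0;-4 0 0 0"
}}

```text
clock: 2.92
ee_pos: [0.5494, -0.1533, 0.2494]
eef_rot: [3.141, -0.002, 3.028]
wrist_force: [-0.2, -0.7, 0.4]
opening: 0.0871
```

```bash
python3 - <<'E'
from h import *
goal([0.55,-0.152,0.25],np.radians(83.3))
shot("wrist","w3"); s=load("w3")
cv2.imwrite("pics/w3c.png",cv2.resize(s['p'][100:300,180:380,::-1],None,fx=3,fy=3,interpolation=cv2.INTER_CUBIC))
E
```

```text
shift cm [-0.04  0.13 -0.06] turn deg 0.17 pos [ 0.5494 -0.1533  0.2494] ydir 83.47 j6 -1.867 t 2.92 F [-0.2 -0.7  0.4] open 0.0871
```

View pics/w3c.png

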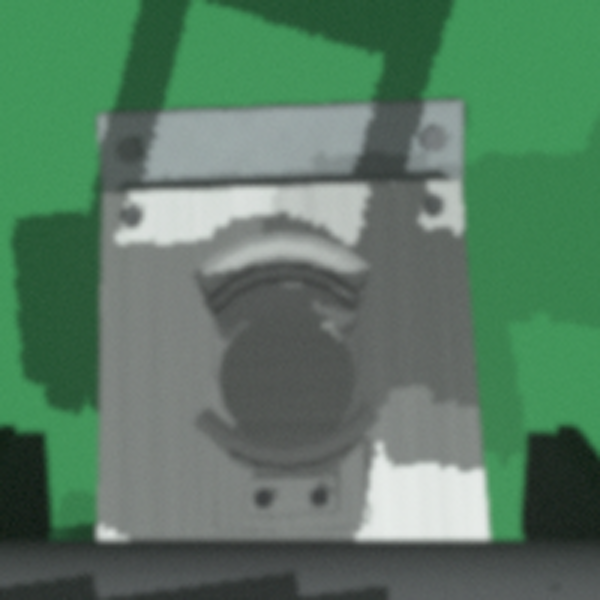

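```bash
python3 - <<'E'
from h import *
s=load("w3"); W=cloud(s)
print(W[225,276],W[185,276],W[250,276],"block",W[165,225],W[165,320],W[270,225], "base",W[145,230],"bench",W[110,200])
v,u=np.mgrid[0:420,0:560]
m=(np.hypot(u-276,v-225)<19)&np.isfinite(W[...,2])
P=W[m]; c=P.mean(0); U,S,V=np.linalg.svd(P-c); n=V[2]*np.sign(V[2][2]); print("plate",c.round(4),n.round(4),"lean",np.degrees(np.arccos(n[2])),"yaw",np.degrees(np.arctan2(-n[1],-n[0])),"rms",S[2]/np.sqrt(len(P)))
# profile along the column
for vv in range(160,282,5): print(vv,W[vv,276].round(4))
E
```

```text
[ 0.57328059 -0.15406512  0.11933182] [ 0.53029459 -0.14928074  0.13993399] [ 0.57522519 -0.15455926  0.17468423] block [ 0.51792653 -0.2028861   0.06395155] [ 0.52941936 -0.10117486  0.06521585] [ 0.61438897 -0.20985312  0.11955787] base [ 0.50116227 -0.20206678  0.01013244] bench [ 0.45602843 -0.23385462 -0.00166503]
plate [ 0.5732 -0.1541  0.1195] [-0.502   0.0399  0.864 ] lean 30.235379138994386 yaw -4.540018865538744 rms 0.0007018354471232194
160 [ 0.5228 -0.1479  0.0334]
165 [ 0.524  -0.1482  0.065 ]
170 [ 0.5291 -0.1488  0.0669]
175 [ 0.5339 -0.1494  0.0702]
180 [ 0.5251 -0.1487  0.1447]
185 [ 0.5303 -0.1493  0.1399]
190 [ 0.5374 -0.15    0.1279]
195 [ 0.5457 -0.1509  0.1123]
200 [ 0.5539 -0.1518  0.0993]
205 [ 0.5562 -0.1521  0.1099]
210 [ 0.5604 -0.1526  0.1126]
215 [ 0.5649 -0.1531  0.1142]
220 [ 0.5688 -0.1535  0.1178]
225 [ 0.5733 -0.1541  0.1193]
230 [ 0.5775 -0.1546  0.1217]
235 [ 0.5816 -0.155   0.1241]
240 [ 0.5857 -0.1555  0.1266]
245 [ 0.5898 -0.156   0.1288]
250 [ 0.5752 -0.1546  0.1747]
255 [ 0.5891 -0.156   0.1532]
260 [ 0.6072 -0.1579  0.1243]
265 [ 0.6117 -0.1585  0.126 ]
270 [ 0.6157 -0.1589  0.1286]
275 [ 0.6222 -0.1597  0.1262]
280 [ 0.5172 -0.1487  0.3309]
```

```bash
python3 - <<'E'
from h import *
s=load("w3")
def cr(x,y): return 180+x/3,100+y/3
for a,b,z in [((120,189),(445,177),.066),((98,114),(463,101),.012)]:
    A=ray(s,*cr(*a),z);B=ray(s,*cr(*b),z); d=B-A; print(A.round(4),B.round(4),np.linalg.norm(d).round(4),"yaw",np.degrees(np.arctan2(d[1],d[0]))-90)
# magazine local-frame shell fit
from scipy.optimize import least_squares
W=cloud(s); W[...,2]+=.0015
v,u=np.mgrid[0:420,0:560]
m=(np.hypot(u-276,v-225)<19); P=W[m]
shell=(W[...,2]>0.128)&(W[...,2]<.19)&(np.hypot(W[...,0]-.55,W[...,1]+.152)<.05)&(v<270)&~m
Q=W[shell]; print(len(Q))
def fr(yaw,l=30): return Rn.from_euler('zy',[yaw,-l],degrees=True).as_matrix()
for yaw in (-8,-7,-6,-5,-4):
    R=fr(yaw)
    def res(q):
        L=(Q-np.array([q[0],q[1],.1]))@R; r=np.hypot(L[:,0],L[:,1]); k=(L[:,2]<64)
        e=np.where(r<.0285,r-.0265,r-.0305); return np.clip(e,-.004,.004)
    so=least_squares(res,[.5862,-.154],loss='soft_l1',f_scale=.001)
    L=(P-np.array([so.x[0],so.x[1],.1]))@R; print(yaw,so.x.round(4),so.cost*1e6,"plate z",np.median(L[:,2]).round(4),"plate ctr",L[:,:2].mean(0).round(4))
    if yaw==-6:
        L=(Q-np.array([so.x[0],so.x[1],.1]))@R; print(np.c_[L,np.hypot(L[:,0],L[:,1])][::60].round(4))
E
```

```text
[ 0.5149 -0.2075  0.066 ] [ 0.5239 -0.0919  0.066 ] 0.1159 yaw -4.438180195164108
[ 0.4904 -0.2214  0.012 ] [ 0.5021 -0.0745  0.012 ] 0.1474 yaw -4.547050559513465
1551
-8 [ 0.5848 -0.1532] 795.1585458704443 plate z nan plate ctr [nan nan]
-7 [ 0.5848 -0.1532] 795.1585458704443 plate z nan plate ctr [nan nan]
-6 [ 0.5848 -0.1532] 795.1585458704445 plate z nan plate ctr [nan nan]
[[-0.032  -0.0037  0.0688  0.0322]
 [-0.0294 -0.0121  0.0689  0.0318]
 [-0.0277  0.0099  0.0705  0.0294]
 [-0.0269 -0.0087  0.0685  0.0282]
 [-0.0262  0.0039  0.0673  0.0265]
 [-0.0249  0.014   0.0683  0.0285]
 [-0.0232 -0.0212  0.0693  0.0315]
 [-0.0217 -0.0168  0.0711  0.0275]
 [-0.0218 -0.0155  0.0679  0.0268]
 [-0.0225 -0.0143  0.0629  0.0266]
 [-0.023  -0.014   0.0582  0.0269]
 [-0.0233  0.0139  0.0533  0.0271]
 [-0.0232 -0.0132  0.0482  0.0267]
 [-0.0193  0.0217  0.0542  0.029 ]
 [-0.0177  0.0201  0.0467  0.0268]
 [ 0.02    0.0233  0.069   0.0307]
 [ 0.0227 -0.0198  0.0717  0.0301]
 [ 0.023   0.0209  0.0675  0.0311]
 [ 0.0189 -0.0082  0.0245  0.0206]
 [ 0.0197 -0.0007  0.0237  0.0197]
 [ 0.0264  0.0105  0.0686  0.0284]
 [ 0.0279 -0.0153  0.0681  0.0318]
 [ 0.0291 -0.0014  0.0716  0.0291]
 [ 0.0295  0.0136  0.068   0.0325]
 [ 0.0312  0.0025  0.0689  0.0313]
 [ 0.0307  0.0006  0.0489  0.0307]]
-5 [ 0.5848 -0.1532] 795.1585458704458 plate z nan plate ctr [nan nan]
-4 [ 0.5848 -0.1532] 795.1585458704465 plate z nan plate ctr [nan nan]
```

```bash
python3 - <<'E'
from h import *
from scipy.optimize import least_squares
s=load("w3"); W=cloud(s); W[...,2]+=.0015
v,u=np.mgrid[0:420,0:560]
m=(np.hypot(u-276,v-225)<19)&np.isfinite(W[...,2]); P=W[m]
R=Rn.from_euler('ZY',[-4.5,-30],degrees=True).as_matrix(); print(R[:,2])
sel=(v<275)&(v>170)&(u>235)&(u<320)&np.isfinite(W[...,2])&(W[...,2]>.1)
Q=W[sel]
O0=np.array([.5852,-.154,.1])
def loc(q,P): return (P-np.array([q[0],q[1],.1]))@R
def res(q):
    L=loc(q,Qi); r=np.hypot(L[:,0],L[:,1]); return np.clip(r-.0265,-.003,.003)
L=loc(O0,Q); r=np.hypot(L[:,0],L[:,1]); k=(L[:,2]>.032)&(L[:,2]<.065)&(r>.022)&(r<.0285); Qi=Q[k]; print(len(Qi))
so=least_squares(res,O0[:2]); print(so.x, np.sqrt(np.mean(res(so.x)**2)))
L=loc(so.x,P); print("plate",np.median(L,0),L.mean(0))
L=loc(so.x,Qi); print(L[:,0].min(),L[:,0].max())
L=loc(so.x,Q); Lt=L[(L[:,2]>.064)]; print("mouth ring extents",Lt.min(0),Lt.max(0))
np.save("tube.npy",so.x)
E
```

```text
[-0.49845867  0.03922955  0.8660254 ]
548
[ 0.58453083 -0.15529307] 0.0003255512627585609
plate [0.00065259 0.00034149 0.02388336] [0.00061268 0.00033848 0.02389466]
-0.027083622075430126 0.017974653033594447
mouth ring extents [-0.03222739 -0.0251854   0.06404363] [0.03232454 0.02449025 0.07180431]
```

```bash
python3 - <<'E'
from h import *
goal([0.4777,0.092,0.10],np.radians(94.5))
E
```

```text
shift cm [ 9.9  23.58 14.99] turn deg -11.06 pos [ 0.5493 -0.1537  0.2496] ydir 83.44 j6 -1.867 t 2.98 F [-0.2  0.1  0.1] open 0.087
```

>>> {"api": "servo_tool", "payload": {
  "series": "2 5 0 -2;4 10 0 -4;6 14.5 1 -6;8 19 4 -8;9.9 23.6 8 -11;9.9 23.6 12 -11.1;9.9 23.6 15 -11.1;9.9 23.6 15 -11.1"
}}

```text
clock: 3.98
ee_pos: [0.4748, 0.0926, 0.098]
eef_rot: [3.14, -0.006, -3.062]
wrist_force: [-0.4, 0.2, 0.2]
opening: 0.0871
```

```bash
python3 - <<'E'
from h import *
goal([0.4777,0.092,0.005],np.radians(94.5))
shot("wrist","w4");discs("w4")
E
```

```text
shift cm [-0.34 -0.1   9.3 ] turn deg 0.08 pos [0.4748 0.0926 0.098 ] ydir 94.58 j6 -1.622 t 3.98 F [-0.4  0.2  0.2] open 0.0871
[499. 204.] [489 159  21  93 779] ctr 0.4537 0.2688 r 0.0385 medz 0.013 mean [0.4516 0.2707 0.0123]
[191. 208.] [186 174  12  70 373] ctr 0.4752 0.0265 r 0.0287 medz 0.0132 mean [0.4747 0.0265 0.0127]
[417. 210.] [ 387  180   62   60 2907] ctr 0.462 0.2068 r 0.0255 medz 0.0119 mean [0.4613 0.207  0.0119]
[271. 218.] [ 242  189   60   59 2787] ctr 0.4782 0.0909 r 0.025 medz 0.0119 mean [0.4778 0.0909 0.0118]
[ 33. 237.] [   0  219   71   33 1945] ctr 0.5116 -0.1024 r 0.0319 medz 0.0107 mean [ 0.5097 -0.1032  0.011 ]
[415. 267.] [392 255  43  25 760] ctr 0.5127 0.2133 r 0.0205 medz 0.012 mean [0.5108 0.215  0.0119]
[278. 269.] [250 258  57  22 843] ctr 0.5282 0.1004 r 0.0239 medz 0.0137 mean [0.5216 0.0999 0.0133]
[280. 332.] [256 323  49  17 675] ctr 0.5886 0.1072 r 0.0219 medz 0.0118 mean [0.5842 0.1067 0.0116]
```

View pics/w4.png

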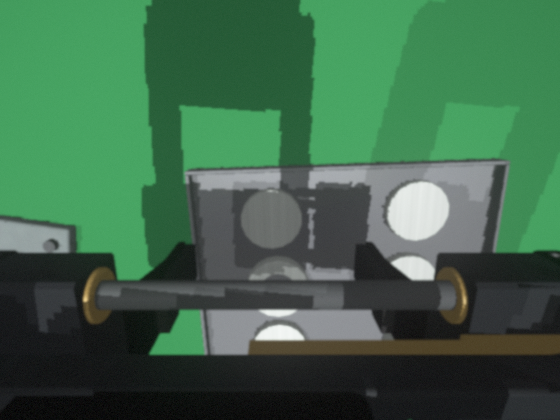

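>>> {"api": "servo_tool", "payload": {
  "series": "-0.3 -0.2 3 0;-0.3 -0.2 6 0;-0.3 -0.2 8 0;-0.3 -0.2 8 0;-0.3 -0.2 8 0"
}}

```text
clock: 4.65
ee_pos: [0.4812, 0.0908, 0.0219]
eef_rot: [3.141, 0.0, -3.062]
wrist_force: [-0.8, 0.1, 0.4]
opening: 0.0872
```

```bash
python3 - <<'E'
from h import *
goal([0.478,0.091,0.005],np.radians(94.5))
E
```

```text
shift cm [0.31 0.05 1.69] turn deg 0.05 pos [0.4812 0.0908 0.0219] ydir 94.55 j6 -1.626 t 4.65 F [-0.8  0.1  0.4] open 0.0872
```

>>> {"api": "servo_tool", "payload": {
  "series": "0.3 0.1 1 0;0.3 0.1 1.7 0;0.3 0.1 1.7 0;0.3 0.1 1.7 0"
}}

```text
clock: 5.15
ee_pos: [0.4781, 0.0915, 0.0049]
eef_rot: [3.141, -0.0, -3.062]
wrist_force: [0.2, 0.3, 0.4]
opening: 0.0872
```

>>> {"api": "servo_tool", "payload": {
  "series": "0 0 0 0;0 0 0 0;0 0 0 0;0 0 0 0;0 0 0 0;0 0 0 0",
  "jaw": 4.5
}}

```text
clock: 5.9
ee_pos: [0.4781, 0.0915, 0.0049]
eef_rot: [3.141, -0.0, -3.062]
wrist_force: [-0.5, 0.3, 0.8]
opening: 0.049
```

>>> {"api": "servo_tool", "payload": {
  "series": "0 0 0 0;0 0 -2 0;0 0 -5 0;0 0 -9 0;0 0 -13 0;0 0 -17 0;0 0 -19.5 0;0 0 -19.5 0",
  "jaw": 4
}}

```text
clock: 6.9
ee_pos: [0.4796, 0.0914, 0.202]
eef_rot: [3.141, 0.005, -3.062]
wrist_force: [0.4, 0.1, -0.9]
opening: 0.0489
```

```bash
python3 - <<'E'
from h import *
goal([0.5,-0.15,0.2],np.radians(85.5))
shot("wrist","w5");shot("scene","s5")
E
```

```text
shift cm [ -0.12 -24.23   0.18] turn deg 9.06 pos [0.4796 0.0914 0.202 ] ydir 94.56 j6 -1.625 t 6.9 F [ 0.4  0.1 -0.9] open 0.0489
```

View pics/w5.png

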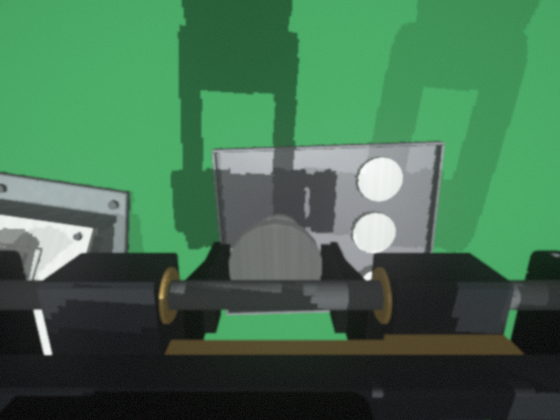

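View pics/s5.png

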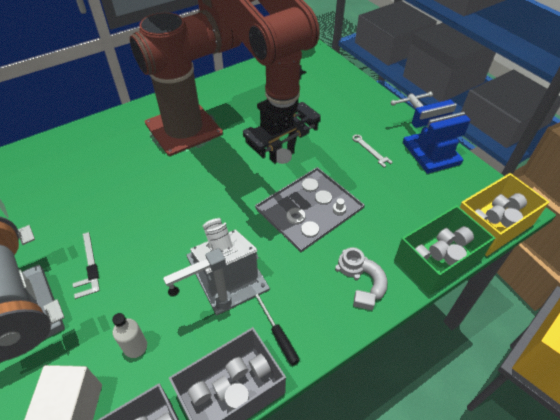

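```bash
cat >> h.py <<'E'
def held(fn):
    s=load(fn); W=cloud(s); v,u=np.mgrid[0:420,0:560]
    d=s['d']; m=(u>240)&(u<312)&(v>200)&(v<277)&(d>.13)&(d<.19)
    P=W[m]; c=P.mean(0); U,S,V=np.linalg.svd(P-c); n=V[2]*np.sign(V[2][2])
    T=Ttool(); L=(P-T[:3,3])@T[:3,:3]
    print("held n",n.round(3),"tilt",np.degrees(np.arccos(n[2])).round(1),"rms",S[2]/np.sqrt(len(P)),len(P),"tool ctr",L.mean(0).round(4),L.min(0).round(4),L.max(0).round(4))
E
python3 - <<'E'
from h import *
held("w5")
E
```

```text
held n [-0.072 -0.005  0.997] tilt 4.1 rms 0.0014242584438530887 3795 tool ctr [ 0.0073  0.0011 -0.0097] [-0.0084 -0.0176 -0.0122] [ 0.0225  0.0198 -0.001 ]
```

```bash
python3 - <<'E'
from h import *
from scipy.optimize import least_squares
s=load("w5"); W=cloud(s); T=Ttool(); L=(W-T[:3,3])@T[:3,:3]
d=s['d']; m=((d>.13)&(d<.2)).astype(np.uint8); m[278:]=0
pts=[]
for u in range(200,350):
    c=np.where(m[200:277,u])[0]
    if len(c): pts.append((u,200+c[0]))
print(pts[::6])
for u,v in [(276,225),(276,235),(276,250),(276,265),(250,255),(300,255)]: print(L[v,u].round(4))
# arc points
A=np.array([p for p in pts if 238<=p[0]<=314])
Ti=np.linalg.inv(T)@s['T']
for z in (-.008,-.0097):
    q=[]
    for u,v in A:
        r=Ti[:3,:3]@np.array([(u-s['cx'])/s['f'],(v-.5-s['cy'])/s['f'],1]); o=Ti[:3,3]; q.append((o+r*(z-o[2])/r[2])[:2])
    q=np.array(q); f=lambda p:np.hypot(q[:,0]-p[0],q[:,1]-p[1])-.025
    so=least_squares(f,[0,0],loss='soft_l1',f_scale=.0005); print(z,so.x.round(4),np.std(f(so.x)))
E
```

```text
[(200, np.int64(264)), (206, np.int64(257)), (212, np.int64(245)), (218, np.int64(241)), (224, np.int64(244)), (230, np.int64(244)), (236, np.int64(240)), (242, np.int64(232)), (248, np.int64(227)), (254, np.int64(224)), (260, np.int64(221)), (266, np.int64(220)), (272, np.int64(219)), (278, np.int64(219)), (284, np.int64(220)), (290, np.int64(220)), (296, np.int64(223)), (302, np.int64(226)), (308, np.int64(232)), (314, np.int64(238)), (320, np.int64(253)), (326, np.int64(244)), (332, np.int64(241)), (338, np.int64(243)), (344, np.int64(255))]
[ 0.0207  0.0011 -0.0092]
[ 0.0154  0.0011 -0.0096]
[ 0.0071  0.0011 -0.0098]
[-0.0008  0.0011 -0.011 ]
[ 0.0044 -0.0124 -0.01  ]
[ 0.0047  0.0136 -0.0108]
-0.008 [-0.0012  0.0008] 0.00025537730726660814
-0.0097 [-0.0006  0.0008] 0.0002769009898527811
```

```bash
cat >> h.py <<'E'
O=np.array([.5845,-.1561,.1]); AX=np.array([-.4985,.0392,.866])
def tp(s,off=(-.0005,0,-.004)): return O+s*AX+np.array(off)
def tg(s,**k): goal(tp(s,**k),np.radians(85.5))
E
python3 - <<'E'
from h import *
print(tp(.095)); tg(.095)
E
```

```text
[ 0.5366425 -0.152376   0.17827  ]
shift cm [ -3.96 -24.77   2.02] turn deg 9.05 pos [0.4775 0.0914 0.1988] ydir 94.55 j6 -1.624 t 7.0 F [-0.2 -0.3 -0.9] open 0.0487
```

>>> {"api": "servo_tool", "payload": {
  "series": "-0.5 -3.5 0 1.5;-1 -8 0 3;-1.5 -12.5 0 5;-2 -17 0 7;-3 -21.5 0 9;-4 -24.8 0 9.1;-4 -24.8 0 9.1;-4 -24.8 0 9.1"
}}

```text
clock: 8.0
ee_pos: [0.536, -0.1519, 0.1965]
eef_rot: [3.139, -0.005, 3.062]
wrist_force: [0.1, 0.8, -0.5]
opening: 0.049
```

```bash
python3 - <<'E'
from h import *
tg(.095); shot("wrist","w6"); held("w6")
E
```

```text
shift cm [-0.08 -0.05  1.83] turn deg -0.06 pos [ 0.536  -0.1519  0.1965] ydir 85.44 j6 -1.909 t 8.0 F [ 0.1  0.8 -0.5] open 0.049
held n [-0.063  0.003  0.998] tilt 3.6 rms 0.0014044422668032734 3789 tool ctr [ 0.0096  0.0009 -0.0061] [-0.006  -0.0177 -0.0086] [0.0247 0.0197 0.0031]
```

View pics/w6.png

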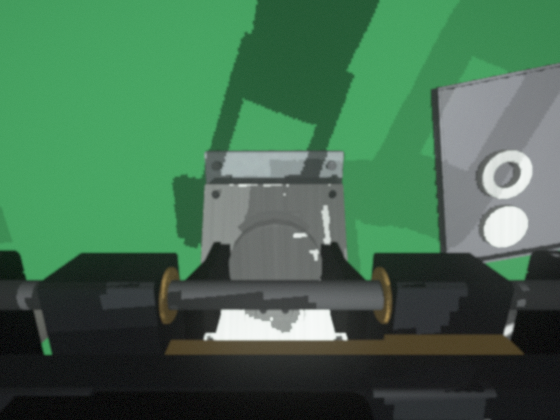

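```bash
cat >> h.py <<'E'
def arc(fn,z=-.0065):
    from scipy.optimize import least_squares
    s=load(fn); c=get_calibration("wrist"); Ti=c['T_tool_cam']; d=s['d']; m=(d>.13)&(d<.19)
    q=[]
    for u in range(240,314):
        k=np.where(m[200:277,u])[0]
        if not len(k): continue
        v=200+k[0]; r=Ti[:3,:3]@np.array([(u-s['cx'])/s['f'],(v-.5-s['cy'])/s['f'],1]); o=Ti[:3,3]; q.append((o+r*(z-o[2])/r[2])[:2])
    q=np.array(q); f=lambda p:np.hypot(q[:,0]-p[0],q[:,1]-p[1])-.025
    so=least_squares(f,[0,0],loss='soft_l1',f_scale=.0005); print("disc in tool",so.x.round(4),np.std(f(so.x)).round(5))
E
python3 - <<'E'
from h import *
arc("w5");arc("w6"); tg(.095)
E
```

```text
disc in tool [0.0015 0.0009] 0.00026
disc in tool [0.0015 0.0009] 0.00026
shift cm [-0.06 -0.08  1.88] turn deg -0.02 pos [ 0.5362 -0.1516  0.197 ] ydir 85.48 j6 -1.91 t 8.05 F [-0.1  0.2 -0.5] open 0.0486
```

```bash
sed -i 's/off=(-.0005,0,-.004)/off=(.0015,0,-.0035)/' h.py; python3 - <<'E'
from h import *
tg(.095);tg(.075);tg(.055)
E
```

```text
shift cm [-0.26 -0.06  1.83] turn deg -0.02 pos [ 0.5362 -0.1516  0.197 ] ydir 85.48 j6 -1.91 t 8.05 F [-0.1  0.2 -0.5] open 0.0486
shift cm [-1.27 -0.07  3.55] turn deg -0.02 pos [ 0.5362 -0.1516  0.197 ] ydir 85.48 j6 -1.91 t 8.05 F [-0.1  0.2 -0.5] open 0.0486
shift cm [-2.27 -0.07  5.28] turn deg -0.02 pos [ 0.5362 -0.1516  0.197 ] ydir 85.48 j6 -1.91 t 8.05 F [-0.1  0.2 -0.5] open 0.0486
```

>>> {"api": "servo_tool", "payload": {
  "series": "-0.2 -0.06 1 0;-0.3 -0.07 1.8 0;-0.3 -0.07 1.8 0;-0.6 -0.07 2.4 0;-0.9 -0.07 3 0;-1.25 -0.07 3.5 0;-1.25 -0.07 3.5 0;-1.25 -0.07 3.5 0"
}}

```text
clock: 9.05
ee_pos: [0.5485, -0.1532, 0.162]
eef_rot: [3.14, -0.004, 3.063]
wrist_force: [-0.0, 0.2, -0.3]
opening: 0.0491
```

```bash
python3 - <<'E'
from h import *
tg(.075);tg(.06);shot("wrist","w7");arc("w7");print(get_obs()['wrist_force'])
E
```

```text
shift cm [-0.01  0.01  0.05] turn deg -0.02 pos [ 0.5485 -0.1532  0.162 ] ydir 85.48 j6 -1.903 t 9.05 F [-0.   0.2 -0.3] open 0.0491
shift cm [-0.77  0.01  1.35] turn deg -0.02 pos [ 0.5485 -0.1532  0.162 ] ydir 85.48 j6 -1.903 t 9.05 F [-0.   0.2 -0.3] open 0.0491
disc in tool [0.0554 0.0029] 0.00378
[-0.17685384 -0.49118433 -0.59561811]
```

View pics/w7.png

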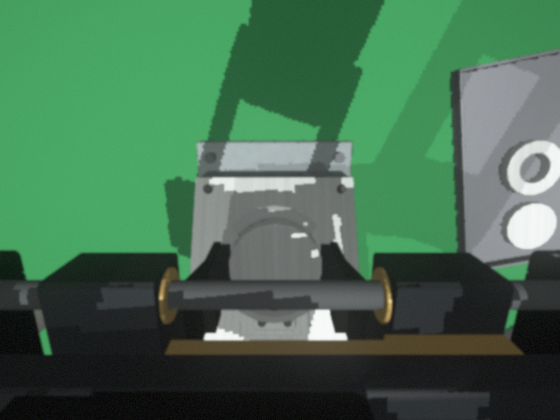

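>>> {"api": "servo_tool", "payload": {
  "series": "-0.2 0 0.4 0;-0.4 0 0.75 0;-0.6 0 1.1 0;-0.8 0 1.4 0;-0.8 0 1.4 0"
}}

```text
clock: 9.72
ee_pos: [0.5564, -0.1537, 0.1477]
eef_rot: [3.139, -0.004, 3.063]
wrist_force: [0.4, -1.4, -1.2]
opening: 0.0489
```

```bash
python3 - <<'E'
from h import *
tg(.06);tg(.048)
E
```

```text
shift cm [ 0.03 -0.01 -0.08] turn deg -0.02 pos [ 0.5564 -0.1537  0.1477] ydir 85.48 j6 -1.899 t 9.72 F [ 0.4 -1.4 -1.2] open 0.0489
shift cm [-0.57 -0.01  0.96] turn deg -0.02 pos [ 0.5564 -0.1537  0.1477] ydir 85.48 j6 -1.899 t 9.72 F [ 0.4 -1.4 -1.2] open 0.0489
```

>>> {"api": "servo_tool", "payload": {
  "series": "-0.2 0 0.3 0;-0.4 0 0.65 0;-0.57 0 0.95 0;-0.57 0 0.95 0"
}}

```text
clock: 10.22
ee_pos: [0.5621, -0.1541, 0.1378]
eef_rot: [3.139, -0.004, 3.063]
wrist_force: [-1.2, -0.6, -1.1]
opening: 0.0491
```

```bash
python3 - <<'E'
from h import *
tg(.048);tg(.043);tg(.038)
E
```

```text
shift cm [ 0.   -0.01 -0.03] turn deg -0.02 pos [ 0.5621 -0.1541  0.1378] ydir 85.48 j6 -1.896 t 10.22 F [-1.2 -0.6 -1.1] open 0.0491
shift cm [-0.25 -0.01  0.4 ] turn deg -0.02 pos [ 0.5621 -0.1541  0.1378] ydir 85.48 j6 -1.896 t 10.22 F [-1.2 -0.6 -1.1] open 0.0491
shift cm [-0.5  -0.01  0.84] turn deg -0.02 pos [ 0.5621 -0.1541  0.1378] ydir 85.48 j6 -1.896 t 10.22 F [-1.2 -0.6 -1.1] open 0.0491
```

>>> {"api": "servo_tool", "payload": {
  "series": "-0.1 0 0.2 0;-0.25 0 0.4 0;-0.25 0 0.4 0"
}}

```text
clock: 10.6
ee_pos: [0.5647, -0.1545, 0.1336]
eef_rot: [3.139, -0.004, 3.063]
wrist_force: [-0.9, -2.2, -0.7]
opening: 0.0488
```

>>> {"api": "servo_tool", "payload": {
  "series": "-0.12 0 0.2 0;-0.25 0 0.43 0;-0.25 0 0.43 0"
}}

```text
clock: 10.98
ee_pos: [0.566, -0.1546, 0.1294]
eef_rot: [3.139, -0.007, 3.063]
wrist_force: [-6.9, -0.9, 4.3]
opening: 0.0491
```

>>> {"api": "servo_tool", "payload": {
  "series": "-0.12 0 0.2 0;-0.25 0 0.4 0;-0.25 0 0.4 0"
}}

```text
clock: 11.35
ee_pos: [0.5673, -0.1548, 0.1254]
eef_rot: [3.139, -0.01, 3.063]
wrist_force: [-6.5, -1.7, 4.0]
opening: 0.049
```

```bash
python3 - <<'E'
from h import *
tg(.034);tg(.029); shot("wrist","w8"); held("w8")
E
```

```text
shift cm [-0.17  0.02 -0.05] turn deg -0.01 pos [ 0.5673 -0.1548  0.1254] ydir 85.49 j6 -1.891 t 11.35 F [-6.5 -1.7  4. ] open 0.049
shift cm [-0.43  0.02  0.38] turn deg -0.01 pos [ 0.5673 -0.1548  0.1254] ydir 85.49 j6 -1.891 t 11.35 F [-6.5 -1.7  4. ] open 0.049
held n [ 0.048 -0.034  0.998] tilt 3.4 rms 0.005021187517651344 5380 tool ctr [ 0.0152  0.0012 -0.0061] [-0.005  -0.0184 -0.0227] [0.0397 0.0207 0.0109]
```

View pics/w8.png

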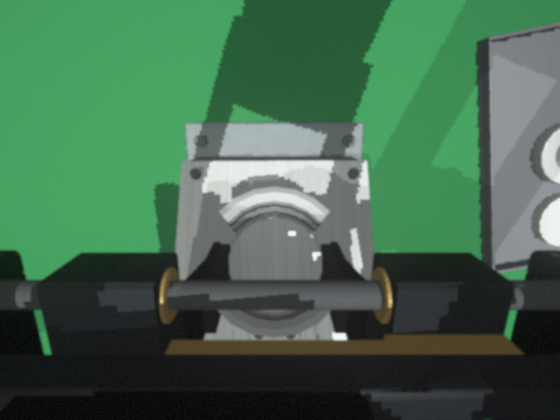

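```bash
cat >> h.py <<'E'
def tilt(fn,u0=250,u1=305,v0=228,v1=272):
    s=load(fn); W=cloud(s)[v0:v1,u0:u1].reshape(-1,3); W=W[np.isfinite(W[:,2])]
    k=np.ones(len(W),bool)
    for _ in range(4):
        c=np.median(W[k],0) if _==0 else W[k].mean(0); U,S,V=np.linalg.svd(W[k]-W[k].mean(0)); n=V[2]*np.sign(V[2][2]); e=(W-W[k].mean(0))@n; k=abs(e)<max(.0012,2*np.median(abs(e)) if _<2 else 0)
    c=W[k].mean(0); Rt=Rn.from_euler('ZY',[-4.5,-30],degrees=True).as_matrix()
    print("n",n.round(3),"tilt",np.degrees(np.arccos(n[2])).round(1),"to tube",np.degrees(np.arccos(abs(n@Rt[:,2]))).round(1),k.sum(),len(k),"ctr tube frame mm",(((c+[0,-.0008,.0015])-O)@Rt*1000).round(1))
E
python3 - <<'E'
from h import *
tilt("w6");tilt("w8"); s=load("w8"); W=cloud(s)
for v in range(195,278,6): print(v,W[v,276].round(4))
E
```

```text
n [ 0.002 -0.001  1.   ] tilt 0.1 to tube 30.1 2283 2405 ctr tube frame mm [  2.2   1.3 120. ]
n [-0.241  0.019  0.97 ] tilt 14.0 to tube 16.0 2285 2413 ctr tube frame mm [-6.3  0.9 41.7]
195 [ 0.5262 -0.1505  0.1444]
201 [ 0.53   -0.1507  0.1406]
207 [ 0.5357 -0.1511  0.1304]
213 [ 0.5419 -0.1515  0.1198]
219 [ 0.5428 -0.1516  0.1279]
225 [ 0.5461 -0.1519  0.1278]
231 [ 0.549  -0.1521  0.129 ]
237 [ 0.5523 -0.1524  0.1288]
243 [ 0.555  -0.1526  0.1306]
249 [ 0.5581 -0.1529  0.1311]
255 [ 0.5607 -0.1531  0.133 ]
261 [ 0.5637 -0.1533  0.1337]
267 [ 0.5669 -0.1536  0.1342]
273 [ 0.5704 -0.1538  0.134 ]
```

>>> {"api": "servo_tool", "payload": {
  "series": "-0.12 0 0.1 0;-0.25 0 0.2 0;-0.35 0 0.3 0;-0.35 0 0.3 0"
}}

```text
clock: 11.9
ee_pos: [0.5701, -0.1551, 0.1228]
eef_rot: [3.139, -0.012, 3.063]
wrist_force: [-4.5, -0.9, 5.1]
opening: 0.049
```

```bash
python3 - <<'E'
from h import *
tg(.029); shot("wrist","w9"); tilt("w9")
E
```

```text
shift cm [-0.14  0.02  0.12] turn deg -0.01 pos [ 0.5701 -0.1551  0.1228] ydir 85.49 j6 -1.89 t 11.9 F [-4.5 -0.9  5.1] open 0.049
n [-0.362  0.027  0.932] tilt 21.3 to tube 8.7 2255 2411 ctr tube frame mm [-5.2  0.9 37.9]
```

>>> {"api": "servo_tool", "payload": {
  "series": "-0.07 0 0.1 0;-0.15 0 0.2 0;-0.2 0 0.3 0;-0.2 0 0.3 0"
}}

```text
clock: 12.45
ee_pos: [0.5714, -0.1552, 0.12]
eef_rot: [3.139, -0.013, 3.063]
wrist_force: [-4.9, -0.1, 4.6]
opening: 0.0495
```

```bash
python3 - <<'E'
from h import *
tg(.029); shot("wrist","w10"); tilt("w10")
E
```

```text
shift cm [-0.01  0.02 -0.16] turn deg -0.01 pos [ 0.5714 -0.1552  0.12  ] ydir 85.49 j6 -1.889 t 12.45 F [-4.9 -0.1  4.6] open 0.0495
n [-0.459  0.035  0.888] tilt 27.4 to tube 2.6 2264 2415 ctr tube frame mm [-5.5  0.8 35. ]
```

>>> {"api": "servo_tool", "payload": {
  "series": "-0.05 0 0.07 0;-0.08 0 0.14 0;-0.08 0 0.14 0"
}}

```text
clock: 12.88
ee_pos: [0.5719, -0.1552, 0.119]
eef_rot: [3.139, -0.014, 3.063]
wrist_force: [-5.2, -1.1, 4.4]
opening: 0.0493
```

```bash
python3 - <<'E'
from h import *
tg(.029); shot("wrist","w11"); tilt("w11")
E
```

```text
shift cm [ 0.04  0.02 -0.26] turn deg -0.01 pos [ 0.5719 -0.1552  0.119 ] ydir 85.49 j6 -1.888 t 12.88 F [-5.2 -1.1  4.4] open 0.0493
n [-0.493  0.043  0.869] tilt 29.7 to tube 0.4 2259 2409 ctr tube frame mm [-5.6  0.8 33.9]
```

>>> {"api": "servo_tool", "payload": {
  "series": "-0.03 0 0.05 0;-0.05 0 0.08 0;-0.05 0 0.08 0"
}}

```text
clock: 13.3
ee_pos: [0.5719, -0.1552, 0.1189]
eef_rot: [3.139, -0.015, 3.063]
wrist_force: [-7.2, -0.0, 8.1]
opening: 0.049
```

```bash
python3 - <<'E'
from h import *
tg(.029); shot("wrist","w12"); tilt("w12"); print(get_obs()['wrist_force'])
E
```

```text
shift cm [ 0.04  0.03 -0.27] turn deg -0.0 pos [ 0.5719 -0.1552  0.1189] ydir 85.5 j6 -1.888 t 13.3 F [-7.2 -0.   8.1] open 0.049
n [-0.499  0.04   0.866] tilt 30.0 to tube 0.0 2265 2409 ctr tube frame mm [-5.6  0.9 33.8]
[-6.22066586  0.59851045  7.46708928]
```

>>> {"api": "servo_tool", "payload": {
  "series": "0 0 0 0;0 0 0 0;0 0 0 0;0 0 0 0",
  "jaw": 7.5
}}

```text
clock: 13.85
ee_pos: [0.572, -0.1551, 0.1187]
eef_rot: [3.139, -0.015, 3.063]
wrist_force: [-0.2, -0.0, -1.2]
opening: 0.0737
```

```bash
python3 - <<'E'
from h import *
shot("wrist","w13"); tilt("w13"); print(get_obs()['wrist_force'])
E
```

```text
n [-0.5    0.036  0.865] tilt 30.1 to tube 0.2 2280 2407 ctr tube frame mm [-5.6  1.  33.8]
[-0.24240098  0.93131852  0.64499322]
```

View pics/w13.png

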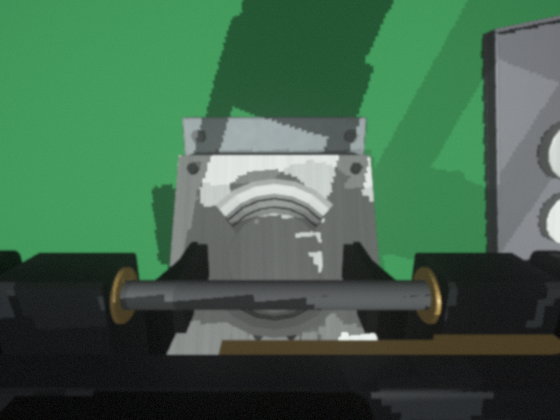

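>>> {"api": "servo_tool", "payload": {
  "series": "0 0 -1.5 0;0 0 -4 0;0 0 -7 0;0 0 -10 0;0 0 -10 0",
  "jaw": 8.7
}}

```text
clock: 14.52
ee_pos: [0.5756, -0.1564, 0.2232]
eef_rot: [3.141, -0.008, 3.063]
wrist_force: [0.2, 0.1, -0.7]
opening: 0.0872
```

```bash
python3 - <<'E'
from h import *
goal([0.4615,0.2075,0.08],np.radians(94.5))
E
```

```text
shift cm [14.11 35.38 14.44] turn deg -9.0 pos [ 0.5756 -0.1564  0.2232] ydir 85.5 j6 -1.888 t 14.53 F [ 0.2  0.1 -0.7] open 0.0872
```

>>> {"api": "servo_tool", "payload": {
  "series": "2 5 0 -1;4 10 0 -3;6 15.5 0 -4;8.3 21 0 -6;10.5 26.5 2 -8;12.5 31.5 6 -9;14 35.4 10 -9;14 35.4 13 -9"
}}

```text
clock: 15.52
ee_pos: [0.4599, 0.21, 0.0918]
eef_rot: [3.14, -0.011, -3.059]
wrist_force: [0.5, 0.2, 0.6]
opening: 0.0871
```

>>> {"api": "servo_tool", "payload": {
  "series": "0 0 0 0;0 0 0 0"
}}

```text
clock: 15.78
ee_pos: [0.4602, 0.2099, 0.0924]
eef_rot: [3.14, -0.011, -3.059]
wrist_force: [-0.0, 0.1, 0.2]
opening: 0.0872
```

```bash
python3 - <<'E'
from h import *
shot("wrist","w14"); discs("w14")
goal([0.4615,0.2075,0.022],np.radians(94.5))
E
```

```text
[ 40. 215.] [ 29 178  23  74 605] ctr 0.4735 0.0271 r 0.03 medz 0.0126 mean [0.4731 0.0268 0.0121]
[271. 218.] [ 241  189   62   60 2907] ctr 0.4615 0.208 r 0.0251 medz 0.0118 mean [0.4611 0.2079 0.0118]
[270. 272.] [246 263  50  17 655] ctr 0.5117 0.2114 r 0.0206 medz 0.0118 mean [0.5081 0.2108 0.0116]
[132. 273.] [118 267  30  13 317] ctr 0.5173 0.0979 r 0.0135 medz 0.0134 mean [0.5172 0.0974 0.013 ]
[163. 346.] [152 336  23  18 305] ctr 0.5881 0.1204 r 0.0116 medz 0.0116 mean [0.5876 0.1214 0.0114]
shift cm [-0.1  -0.26  7.11] turn deg 0.21 pos [0.461  0.2099 0.0932] ydir 94.71 j6 -1.386 t 15.82 F [ 0.5 -0.1 -0.4] open 0.0869
```

>>> {"api": "servo_tool", "payload": {
  "series": "-0.1 -0.28 3 0.2;-0.1 -0.28 6 0.2;-0.1 -0.28 7.1 0.2;-0.1 -0.28 7.1 0.2;-0.1 -0.28 7.1 0.2"
}}

```text
clock: 16.45
ee_pos: [0.463, 0.2075, 0.0237]
eef_rot: [3.139, -0.007, -3.063]
wrist_force: [0.5, -0.5, 0.6]
opening: 0.0869
```

```bash
python3 - <<'E'
from h import *
goal([0.4613,0.2072,0.005],np.radians(94.5))
E
```

```text
shift cm [ 0.15 -0.02  1.87] turn deg -0.01 pos [0.463  0.2075 0.0237] ydir 94.49 j6 -1.388 t 16.45 F [ 0.5 -0.5  0.6] open 0.0869
```

>>> {"api": "servo_tool", "payload": {
  "series": "0.1 0 1 0;0.15 0 1.87 0;0.15 0 1.87 0;0.15 0 1.87 0"
}}

```text
clock: 16.95
ee_pos: [0.4612, 0.2074, 0.0048]
eef_rot: [3.139, -0.007, -3.063]
wrist_force: [0.0, -0.3, -0.1]
opening: 0.0869
```

>>> {"api": "servo_tool", "payload": {
  "series": "0 0 0 0;0 0 0 0;0 0 0 0;0 0 0 0;0 0 0 0;0 0 0 0",
  "jaw": 4
}}

```text
clock: 17.7
ee_pos: [0.4612, 0.2074, 0.0049]
eef_rot: [3.139, -0.007, -3.063]
wrist_force: [0.4, -0.9, 0.6]
opening: 0.0491
```

>>> {"api": "servo_tool", "payload": {
  "series": "0 0 -1.5 0;0 0 -5 0;0 0 -9 0;0 0 -13 0;0 0 -17 0;0 0 -19.5 0;0 0 -19.5 0;0 0 -19.5 0"
}}

```text
clock: 18.7
ee_pos: [0.4619, 0.2069, 0.199]
eef_rot: [3.139, -0.008, -3.063]
wrist_force: [-0.5, -0.7, -0.8]
opening: 0.0488
```

```bash
python3 - <<'E'
from h import *
tg(.115); shot("wrist","w15"); tilt("w15"); arc("w15"); tg(.115)
E
```

```text
shift cm [ -3.85 -36.26   0.19] turn deg 8.99 pos [0.4619 0.2069 0.199 ] ydir 94.49 j6 -1.387 t 18.7 F [-0.5 -0.7 -0.8] open 0.0488
n [-0.    -0.002  1.   ] tilt 0.1 to tube 30.0 2270 2406 ctr tube frame mm [-84.8 351.6 173.2]
disc in tool [0.0009 0.0009] 0.00024
shift cm [ -3.88 -36.26   0.13] turn deg 9.0 pos [0.4616 0.2068 0.1984] ydir 94.5 j6 -1.387 t 18.75 F [ 0.3  0.2 -1. ] open 0.0491
```

>>> {"api": "servo_tool", "payload": {
  "series": "-0.5 -4 0 1;-1 -9 0 2;-1.5 -14.5 0 4;-2 -20 0 5;-2.5 -25.5 0 7;-3 -31 0 8;-3.5 -35 0 9;-3.9 -36.3 0 9"
}}

```text
clock: 19.75
ee_pos: [0.528, -0.1538, 0.1955]
eef_rot: [3.14, -0.012, 3.06]
wrist_force: [-0.1, 0.5, -0.7]
opening: 0.0494
```

>>> {"api": "servo_tool", "payload": {
  "series": "0 0 0 0;0 0 0 0"
}}

```text
clock: 20.0
ee_pos: [0.5275, -0.1524, 0.1945]
eef_rot: [3.139, -0.014, 3.061]
wrist_force: [-0.4, 0.7, -1.1]
opening: 0.0492
```

```bash
sed -i 's/off=(.0015,0,-.0035)/off=(.001,0,-.0035)/' h.py; python3 - <<'E'
from h import *
tg(.095);tg(.075)
E
```

```text
shift cm [-1.09  0.09  1.56] turn deg -0.11 pos [ 0.5275 -0.1524  0.1945] ydir 85.39 j6 -1.913 t 20.0 F [-0.4  0.7 -1.1] open 0.0492
shift cm [-2.11  0.09  3.28] turn deg -0.11 pos [ 0.5275 -0.1524  0.1945] ydir 85.39 j6 -1.913 t 20.0 F [-0.4  0.7 -1.1] open 0.0492
```

>>> {"api": "servo_tool", "payload": {
  "series": "-0.6 0.09 0.5 0;-1.1 0.09 1 0;-1.1 0.09 1.5 0;-1.4 0.09 2 0;-1.75 0.09 2.6 0;-2.1 0.09 3.25 0;-2.1 0.09 3.25 0;-2.1 0.09 3.25 0"
}}

```text
clock: 21.0
ee_pos: [0.548, -0.1532, 0.1617]
eef_rot: [3.139, -0.014, 3.061]
wrist_force: [0.2, 0.2, -0.4]
opening: 0.0492
```

```bash
python3 - <<'E'
from h import *
tg(.075);tg(.06);tg(.054)
E
```

```text
shift cm [-0.01  0.    0.03] turn deg -0.11 pos [ 0.548  -0.1532  0.1617] ydir 85.39 j6 -1.899 t 21.0 F [ 0.2  0.2 -0.4] open 0.0492
shift cm [-0.78  0.    1.31] turn deg -0.11 pos [ 0.548  -0.1532  0.1617] ydir 85.39 j6 -1.899 t 21.0 F [ 0.2  0.2 -0.4] open 0.0492
shift cm [-1.09  0.    1.83] turn deg -0.11 pos [ 0.548  -0.1532  0.1617] ydir 85.39 j6 -1.899 t 21.0 F [ 0.2  0.2 -0.4] open 0.0492
```

>>> {"api": "servo_tool", "payload": {
  "series": "-0.2 0 0.3 0;-0.4 0 0.65 0;-0.6 0 1 0;-0.78 0 1.3 0;-0.95 0 1.6 0;-1.1 0 1.8 0;-1.1 0 1.8 0"
}}

```text
clock: 21.88
ee_pos: [0.5587, -0.154, 0.1433]
eef_rot: [3.139, -0.015, 3.061]
wrist_force: [-0.1, -1.3, -1.7]
opening: 0.0486
```

>>> {"api": "servo_tool", "payload": {
  "series": "-0.12 0 0.2 0;-0.25 0 0.4 0;-0.25 0 0.4 0"
}}

```text
clock: 22.25
ee_pos: [0.5608, -0.1542, 0.1395]
eef_rot: [3.139, -0.016, 3.061]
wrist_force: [-4.3, 0.3, 4.7]
opening: 0.049
```

Contact on the first blank, as expected. Pressing on along the axis to pivot it flat.

>>> {"api": "servo_tool", "payload": {
  "series": "-0.12 0 0.2 0;-0.25 0 0.38 0;-0.35 0 0.55 0;-0.35 0 0.55 0"
}}

```text
clock: 22.75
ee_pos: [0.5639, -0.1546, 0.1343]
eef_rot: [3.139, -0.016, 3.061]
wrist_force: [-5.8, 0.5, 4.4]
opening: 0.049
```

```bash
python3 - <<'E'
from h import *
tg(.039); shot("wrist","w16"); tilt("w16")
E
```

```text
shift cm [-0.22  0.02  0.4 ] turn deg -0.11 pos [ 0.5639 -0.1546  0.1343] ydir 85.39 j6 -1.89 t 22.75 F [-5.8  0.5  4.4] open 0.049
n [-0.267  0.023  0.963] tilt 15.5 to tube 14.5 2258 2412 ctr tube frame mm [-4.9  0.9 50.8]
```

>>> {"api": "servo_tool", "payload": {
  "series": "-0.1 0 0.15 0;-0.18 0 0.28 0;-0.27 0 0.42 0;-0.27 0 0.42 0"
}}

```text
clock: 23.3
ee_pos: [0.5658, -0.1548, 0.1303]
eef_rot: [3.139, -0.018, 3.061]
wrist_force: [-6.6, 0.2, 5.2]
opening: 0.0488
```

```bash
python3 - <<'E'
from h import *
tg(.039); shot("wrist","w17"); tilt("w17")
E
```

```text
shift cm [-0.03  0.02 -0.  ] turn deg -0.11 pos [ 0.5658 -0.1548  0.1303] ydir 85.39 j6 -1.888 t 23.3 F [-6.6  0.2  5.2] open 0.0488
n [-0.412  0.037  0.91 ] tilt 24.4 to tube 5.6 2264 2411 ctr tube frame mm [-5.3  0.8 46.3]
```

>>> {"api": "servo_tool", "payload": {
  "series": "-0.08 0 0.1 0;-0.14 0 0.2 0;-0.14 0 0.22 0"
}}

```text
clock: 23.72
ee_pos: [0.5663, -0.1548, 0.1284]
eef_rot: [3.139, -0.02, 3.061]
wrist_force: [-7.5, -0.1, 6.3]
opening: 0.0489
```

```bash
python3 - <<'E'
from h import *
tg(.039); shot("wrist","w18"); tilt("w18")
E
```

```text
shift cm [ 0.03  0.02 -0.19] turn deg -0.12 pos [ 0.5663 -0.1548  0.1284] ydir 85.38 j6 -1.888 t 23.73 F [-7.5 -0.1  6.3] open 0.0489
n [-0.472  0.042  0.881] tilt 28.3 to tube 1.7 2251 2409 ctr tube frame mm [-5.7  0.8 44.5]
```

>>> {"api": "servo_tool", "payload": {
  "series": "-0.08 0 0.07 0;-0.13 0 0.13 0;-0.13 0 0.13 0"
}}

```text
clock: 24.15
ee_pos: [0.5668, -0.1549, 0.1278]
eef_rot: [3.139, -0.022, 3.061]
wrist_force: [-9.3, 1.9, 9.1]
opening: 0.0491
```

```bash
python3 - <<'E'
from h import *
tg(.039); shot("wrist","w19"); tilt("w19");print(get_obs()['wrist_force'])
E
```

```text
shift cm [ 0.08  0.02 -0.24] turn deg -0.11 pos [ 0.5668 -0.1549  0.1278] ydir 85.39 j6 -1.887 t 24.15 F [-9.3  1.9  9.1] open 0.0491
n [-0.493  0.035  0.869] tilt 29.6 to tube 0.4 2267 2411 ctr tube frame mm [-5.6  0.8 43.9]
[-8.11086928  0.07259186  8.84924085]
```

>>> {"api": "servo_tool", "payload": {
  "series": "0 0 0 0;0 0 0 0;0 0 0 0;0 0 0 0",
  "jaw": 7.5
}}

```text
clock: 24.7
ee_pos: [0.5669, -0.1548, 0.1277]
eef_rot: [3.139, -0.021, 3.061]
wrist_force: [0.2, 0.7, -0.9]
opening: 0.0739
```

```bash
python3 - <<'E'
from h import *
shot("wrist","w20"); tilt("w20")
E
```

```text
n [-0.503  0.035  0.863] tilt 30.3 to tube 0.4 2270 2410 ctr tube frame mm [-5.6  0.8 43.9]
```

>>> {"api": "servo_tool", "payload": {
  "series": "0 0 -1.5 0;0 0 -4 0;0 0 -7 0;0 0 -10 0;0 0 -10 0",
  "jaw": 8.7
}}

```text
clock: 25.38
ee_pos: [0.571, -0.1561, 0.2321]
eef_rot: [3.141, -0.014, 3.061]
wrist_force: [0.1, -0.1, -0.1]
opening: 0.0869
```

```bash
python3 - <<'E'
from h import *
goal([0.5242,0.2115,0.08],np.radians(94.5))
shot("wrist","w21"); s=load("w21")
cv2.imwrite("pics/w21c.png",cv2.resize(s['p'][100:300,180:380,::-1],None,fx=3,fy=3,interpolation=cv2.INTER_CUBIC))
E
```

```text
shift cm [ 7.4  36.26 15.33] turn deg -9.11 pos [ 0.571  -0.1561  0.2321] ydir 85.39 j6 -1.887 t 25.38 F [ 0.1 -0.1 -0.1] open 0.0869
```

View pics/w21c.png

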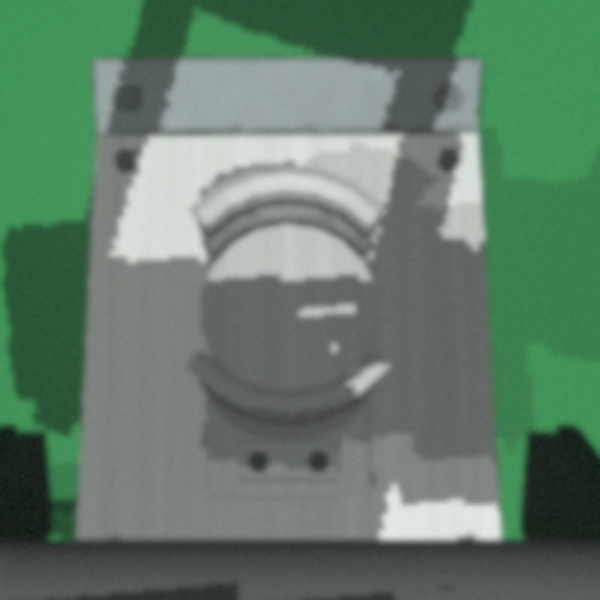

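>>> {"api": "servo_tool", "payload": {
  "series": "1 5 0 -1;2 10 0 -2.5;3 15.5 0 -4;4.3 21 0 -5.5;5.5 26.5 2 -7;6.5 32 6 -8.5;7.4 36.2 10 -9.1;7.4 36.2 14.5 -9.1"
}}

```text
clock: 26.42
ee_pos: [0.5213, 0.2145, 0.0846]
eef_rot: [3.137, -0.018, -3.059]
wrist_force: [-1.0, 0.2, -0.4]
opening: 0.0869
```

>>> {"api": "servo_tool", "payload": {
  "series": "0 0 0 0;0 0 0 0"
}}

```text
clock: 26.68
ee_pos: [0.5215, 0.2144, 0.0853]
eef_rot: [3.137, -0.018, -3.059]
wrist_force: [0.7, 0.0, -0.2]
opening: 0.0869
```

```bash
python3 - <<'E'
from h import *
shot("wrist","w22"); discs("w22")
goal([0.5242,0.2115,0.022],np.radians(94.5))
E
```

```text
[348. 107.] [296  81  70  85 833] ctr 0.4476 0.2484 r 0.0373 medz 0.0136 mean [0.4347 0.2595 0.0131]
[239.  87.] [202  84  74   7 390] ctr 0.4279 0.1827 r 0.0252 medz 0.0135 mean [0.4276 0.183  0.0132]
[155.  90.] [110  86  91   8 480] ctr 0.4339 0.1258 r 0.0311 medz 0.0135 mean [0.4341 0.1261 0.0132]
[ 27. 180.] [   8  112   39  140 1236] ctr 0.5087 0.0311 r 0.0523 medz 0.0125 mean [0.506  0.0305 0.012 ]
[358. 205.] [355 167   8  77 428] ctr 0.5045 0.2769 r 0.0298 medz 0.0134 mean [0.5038 0.2772 0.0129]
[270. 224.] [ 239  194   63   61 3046] ctr 0.5248 0.2117 r 0.025 medz 0.0119 mean [0.5245 0.2118 0.0119]
[127. 230.] [  91  198   72   67 2728] ctr 0.5381 0.1023 r 0.028 medz 0.0136 mean [0.5379 0.1027 0.0133]
[333. 332.] [298 310  59  30 490] ctr 0.6089 0.2664 r 0.0276 medz 0.0131 mean [0.6159 0.2729 0.0125]
shift cm [-0.24 -0.33  6.44] turn deg 0.19 pos [0.5226 0.2144 0.0864] ydir 94.69 j6 -1.411 t 26.73 F [0.3 0.2 0.4] open 0.087
```

>>> {"api": "servo_tool", "payload": {
  "series": "-0.25 -0.35 3 0.2;-0.25 -0.35 5 0.2;-0.25 -0.35 6.4 0.2;-0.25 -0.35 6.4 0.2;-0.25 -0.35 6.4 0.2"
}}

```text
clock: 27.35
ee_pos: [0.5249, 0.2115, 0.0231]
eef_rot: [3.136, -0.015, -3.063]
wrist_force: [-0.2, -0.0, -0.6]
opening: 0.087
```

```bash
python3 - <<'E'
from h import *
goal([0.5244,0.2111,0.005],np.radians(94.5)); print(get_obs()['eef_rot'])
E
```

```text
shift cm [ 0.03 -0.05  1.81] turn deg -0.01 pos [0.5249 0.2115 0.0231] ydir 94.49 j6 -1.415 t 27.35 F [-0.2 -0.  -0.6] open 0.087
[ 3.1363811  -0.01452847 -3.06315894]
```

>>> {"api": "servo_tool", "payload": {
  "series": "0 -0.05 1 0;0.03 -0.05 1.8 0;0.03 -0.05 1.8 0;0.03 -0.05 1.8 0"
}}

```text
clock: 27.85
ee_pos: [0.5242, 0.211, 0.0049]
eef_rot: [3.136, -0.015, -3.063]
wrist_force: [-0.3, -1.0, 0.1]
opening: 0.0868
```

>>> {"api": "servo_tool", "payload": {
  "series": "0 0 0 0;0 0 0 0;0 0 0 0;0 0 0 0;0 0 0 0;0 0 0 0",
  "jaw": 4
}}

```text
clock: 28.6
ee_pos: [0.5243, 0.211, 0.005]
eef_rot: [3.136, -0.015, -3.063]
wrist_force: [-0.2, 0.6, 0.7]
opening: 0.0486
```

>>> {"api": "servo_tool", "payload": {
  "series": "0 0 -1.5 0;0 0 -5 0;0 0 -9 0;0 0 -13 0;0 0 -17 0;0 0 -20.5 0;0 0 -20.5 0;0 0 -20.5 0"
}}

```text
clock: 29.6
ee_pos: [0.527, 0.2101, 0.2096]
eef_rot: [3.137, -0.015, -3.063]
wrist_force: [-0.6, -0.0, -1.7]
opening: 0.0488
```

```bash
python3 - <<'E'
from h import *
tg(.12); shot("wrist","w23"); tilt("w23"); arc("w23"); tg(.12)
E
```

```text
shift cm [  2.95 -36.03   0.79] turn deg 8.99 pos [0.527  0.2101 0.2096] ydir 94.49 j6 -1.415 t 29.6 F [-0.6 -0.  -1.7] open 0.0488
n [0.002 0.001 1.   ] tilt 0.1 to tube 30.1 2277 2413 ctr tube frame mm [-23.5 360.  149.9]
disc in tool [0.0009 0.0009] 0.00026
shift cm [  2.9  -36.03   0.71] turn deg 8.99 pos [0.5265 0.21   0.2087] ydir 94.49 j6 -1.415 t 29.65 F [ 0.4 -0.5  0.1] open 0.0487
```

>>> {"api": "servo_tool", "payload": {
  "series": "0.5 -4 0 1;1 -9 0 2;1.5 -14.5 0 4;2 -20 0 5;2.3 -25.5 0 7;2.6 -31 0 8;2.9 -35 0 9;2.9 -36 0 9"
}}

```text
clock: 30.65
ee_pos: [0.5245, -0.1531, 0.2056]
eef_rot: [3.139, -0.021, 3.06]
wrist_force: [-0.3, 0.9, -0.5]
opening: 0.0488
```

>>> {"api": "servo_tool", "payload": {
  "series": "0 0 0 0;0 0 0 0"
}}

```text
clock: 30.9
ee_pos: [0.5241, -0.1518, 0.2047]
eef_rot: [3.138, -0.022, 3.061]
wrist_force: [-0.3, 0.6, -0.2]
opening: 0.0487
```

```bash
python3 - <<'E'
from h import *
tg(.1);tg(.08);tg(.066)
E
```

```text
shift cm [-1.2   0.04  2.13] turn deg -0.14 pos [ 0.5241 -0.1518  0.2047] ydir 85.36 j6 -1.913 t 30.9 F [-0.3  0.6 -0.2] open 0.0487
shift cm [-2.24  0.04  3.84] turn deg -0.14 pos [ 0.5241 -0.1518  0.2047] ydir 85.36 j6 -1.913 t 30.9 F [-0.3  0.6 -0.2] open 0.0487
shift cm [-2.97  0.04  5.04] turn deg -0.14 pos [ 0.5241 -0.1518  0.2047] ydir 85.36 j6 -1.913 t 30.9 F [-0.3  0.6 -0.2] open 0.0487
```

>>> {"api": "servo_tool", "payload": {
  "series": "-0.6 0.04 0.5 0;-1.2 0.04 1 0;-1.2 0.04 1.6 0;-1.2 0.04 2.1 0;-1.5 0.04 2.7 0;-1.9 0.04 3.3 0;-2.24 0.04 3.8 0;-2.24 0.04 3.8 0"
}}

```text
clock: 31.9
ee_pos: [0.5455, -0.1529, 0.1655]
eef_rot: [3.137, -0.023, 3.061]
wrist_force: [-0.3, -0.1, -0.0]
opening: 0.0483
```

```bash
python3 - <<'E'
from h import *
tg(.08);tg(.065)
E
```

```text
shift cm [-0.01 -0.01 -0.03] turn deg -0.14 pos [ 0.5455 -0.1529  0.1655] ydir 85.36 j6 -1.899 t 31.9 F [-0.3 -0.1 -0. ] open 0.0483
shift cm [-0.79 -0.01  1.26] turn deg -0.14 pos [ 0.5455 -0.1529  0.1655] ydir 85.36 j6 -1.899 t 31.9 F [-0.3 -0.1 -0. ] open 0.0483
```

>>> {"api": "servo_tool", "payload": {
  "series": "-0.2 0 0.3 0;-0.4 0 0.65 0;-0.6 0 0.95 0;-0.8 0 1.25 0;-0.8 0 1.25 0"
}}

```text
clock: 32.52
ee_pos: [0.5531, -0.1534, 0.1525]
eef_rot: [3.137, -0.024, 3.061]
wrist_force: [-0.2, -0.2, -0.5]
opening: 0.0491
```

>>> {"api": "servo_tool", "payload": {
  "series": "-0.12 0 0.2 0;-0.25 0 0.4 0;-0.25 0 0.4 0"
}}

```text
clock: 32.9
ee_pos: [0.5552, -0.1536, 0.1487]
eef_rot: [3.137, -0.025, 3.061]
wrist_force: [-5.0, 0.6, 4.1]
opening: 0.0488
```

>>> {"api": "servo_tool", "payload": {
  "series": "-0.12 0 0.2 0;-0.25 0 0.4 0;-0.25 0 0.4 0"
}}

```text
clock: 33.28
ee_pos: [0.5574, -0.1538, 0.1449]
eef_rot: [3.137, -0.025, 3.061]
wrist_force: [-4.7, -0.5, 4.4]
opening: 0.0486
```

>>> {"api": "servo_tool", "payload": {
  "series": "-0.1 0 0.15 0;-0.2 0 0.3 0;-0.3 0 0.45 0;-0.3 0 0.45 0"
}}

```text
clock: 33.78
ee_pos: [0.5599, -0.1541, 0.1406]
eef_rot: [3.137, -0.026, 3.061]
wrist_force: [-5.3, 0.9, 4.7]
opening: 0.0492
```

```bash
python3 - <<'E'
from h import *
tg(.049); shot("wrist","w24"); tilt("w24")
E
```

```text
shift cm [-0.12  0.    0.16] turn deg -0.13 pos [ 0.5599 -0.1541  0.1406] ydir 85.37 j6 -1.89 t 33.77 F [-5.3  0.9  4.7] open 0.0492
n [-0.359  0.028  0.933] tilt 21.1 to tube 8.9 2272 2407 ctr tube frame mm [-5.1  1.1 58. ]
```

>>> {"api": "servo_tool", "payload": {
  "series": "-0.08 0 0.12 0;-0.16 0 0.24 0;-0.21 0 0.33 0;-0.21 0 0.33 0"
}}

```text
clock: 34.33
ee_pos: [0.5607, -0.1542, 0.1372]
eef_rot: [3.137, -0.029, 3.061]
wrist_force: [-7.4, -0.6, 6.6]
opening: 0.0489
```

```bash
python3 - <<'E'
from h import *
tg(.049); shot("wrist","w25"); tilt("w25")
E
```

```text
shift cm [-0.03  0.01 -0.18] turn deg -0.13 pos [ 0.5607 -0.1542  0.1372] ydir 85.37 j6 -1.889 t 34.33 F [-7.4 -0.6  6.6] open 0.0489
n [-0.467  0.039  0.883] tilt 27.9 to tube 2.1 2272 2411 ctr tube frame mm [-6.1  0.9 54.7]
```

>>> {"api": "servo_tool", "payload": {
  "series": "-0.08 0 0.07 0;-0.14 0 0.14 0;-0.14 0 0.14 0"
}}

```text
clock: 34.75
ee_pos: [0.5608, -0.1544, 0.1361]
eef_rot: [3.138, -0.032, 3.061]
wrist_force: [-8.9, 0.4, 7.6]
opening: 0.049
```

```bash
python3 - <<'E'
from h import *
tg(.049); shot("wrist","w26"); tilt("w26")
E
```

```text
shift cm [-0.02  0.02 -0.28] turn deg -0.13 pos [ 0.5608 -0.1544  0.1361] ydir 85.37 j6 -1.889 t 34.75 F [-8.9  0.4  7.6] open 0.049
n [-0.493  0.039  0.869] tilt 29.6 to tube 0.4 2263 2409 ctr tube frame mm [-6.5  0.9 53.9]
```

>>> {"api": "servo_tool", "payload": {
  "series": "-0.04 0 0.05 0;-0.06 0 0.08 0;-0.06 0 0.08 0"
}}

```text
clock: 35.17
ee_pos: [0.5608, -0.1544, 0.1362]
eef_rot: [3.138, -0.033, 3.061]
wrist_force: [-7.0, 0.7, 8.7]
opening: 0.049
```

```bash
python3 - <<'E'
from h import *
shot("wrist","w27"); tilt("w27")
E
```

```text
n [-0.491  0.036  0.87 ] tilt 29.5 to tube 0.5 2259 2406 ctr tube frame mm [-6.5  0.8 53.9]
```

Motion has stopped while the force holds: it has landed. Release.

>>> {"api": "servo_tool", "payload": {
  "series": "0 0 0 0;0 0 0 0;0 0 0 0;0 0 0 0",
  "jaw": 7.5
}}

```text
clock: 35.72
ee_pos: [0.5609, -0.1543, 0.136]
eef_rot: [3.138, -0.033, 3.061]
wrist_force: [-0.3, 0.6, -0.0]
opening: 0.0734
```

>>> {"api": "servo_tool", "payload": {
  "series": "0 0 -1.5 0;0 0 -4 0;0 0 -7 0;0 0 -10 0;0 0 -10 0",
  "jaw": 8.7
}}

```text
clock: 36.35
ee_pos: [0.5662, -0.1558, 0.2404]
eef_rot: [3.14, -0.026, 3.061]
wrist_force: [-0.5, 0.2, 0.2]
opening: 0.0868
```

```bash
python3 - <<'E'
from h import *
shot("wrist","w28"); s=load("w28"); tg(.15)
cv2.imwrite("pics/w28c.png",cv2.resize(s['p'][100:300,180:380,::-1],None,fx=3,fy=3,interpolation=cv2.INTER_CUBIC))
E
```

```text
shift cm [5.43 0.07 1.32] turn deg -0.12 pos [ 0.5651 -0.1554  0.238 ] ydir 85.38 j6 -1.888 t 36.4 F [ 0.4  0.8 -0.6] open 0.0868
```

View pics/w28c.png

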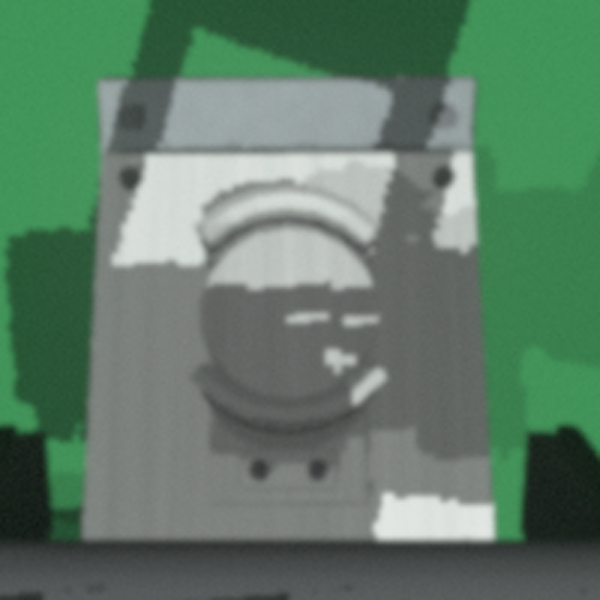

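```bash
python3 - <<'E'
from h import *
shot("wrist","w29"); tilt("w29",255,298,182,230)
s=load("w29"); W=cloud(s)+[0,-.0008,.0015]; Rt=Rn.from_euler('ZY',[-4.5,-30],degrees=True).as_matrix()
L=(W-O)@Rt; k=(abs(L[...,2]-.0539)<.0018)&(np.hypot(L[...,0],L[...,1])<.0275); P=L[k]
print(P.min(0).round(4),P.max(0).round(4),np.median(P[:,2]), cv2.minEnclosingCircle((P[:,:2]*1000).astype(np.float32)))
shot("top","t29"); s=load("t29")
cv2.imwrite("pics/t29c.png",cv2.resize(s['p'][180:290,190:430,::-1],None,fx=3.3,fy=3.3,interpolation=cv2.INTER_CUBIC))
E
```

```text
n [-0.5    0.041  0.865] tilt 30.1 to tube 0.1 1897 2053 ctr tube frame mm [-0.8  0.3 53.8]
[-0.0268 -0.0237  0.0521] [0.0237 0.0244 0.0557] 0.053811486301828436 ((-2.2375810146331787, -0.12683190405368805), 25.963342666625977)
```

View pics/t29c.png

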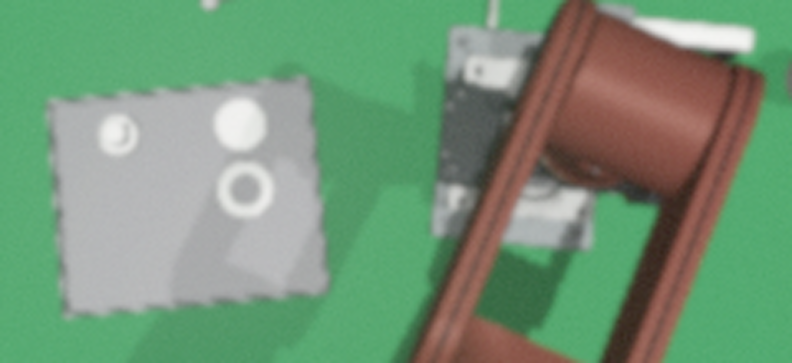

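```bash
python3 - <<'E'
from workcell import *
print(get_obs()['ee_pos'],get_obs()['wrist_force']); print(finish_job())
E
```

```text
[ 0.56369855 -0.15479912  0.23529166] [ 0.24824247  1.02720825 -1.25856735]
the job is handed in; nothing more can be done
None
```

I loaded three blanks into the tube, leaving the fourth blank, the spacer ring and the stub shaft in the tray, and handed the job in at about 36.5 s of the 72 s.

**How it was done:** The tool could not tilt. I gripped each blank by its rim in line with the finger slots and lowered it down the tube axis. When its edge touched, I pressed on until it pivoted flat onto the plate or the blank below. I opened the jaws only when it lay flat and further pushing moved it no further. For the first two blanks the force also rose (to about 11 N and 13 N). For the third it only held at about 11 N, so there I judged landing by the motion stopping.

**Last checks:**
- **Height:** the top face is about 53.8 mm above the tube floor, between the lines at 43 and 58 mm. The stack rose from 33.8 to 43.9 to 53.8 mm, which puts the lift plate at about 24 mm.
- **Flatness and centring:** the top blank is within about 0.1° of square to the tube. It sits an estimated 1.5–2 mm off centre towards the lower wall. A rougher fit, disturbed by edge points, gave 2.2 mm; the limit is 4 mm.
- **Tray:** the last top view shows the spare blank, ring and stub shaft in their places.
- **Arm:** it stood clear above the tube with almost no force on the wrist.

**Not checked:** the two lower blanks could no longer be seen at the end, and I did not look again at the bystanders on the bench. Two blanks would have reached about 44 mm, only just above the lower line, so I added the third.

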